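# Make the offering turntable safe and nest the bowls on it

### The job

The rite is over: make the offering turntable safe, then stack the emptied white bowls on it. First set the control box's three-position toggle to its upright centre off position, then press the turntable's brake lever down until its detent holds it; after that stand the widest bowl on the middle of the platter and nest all the other bowls that are there inside it, one within the other in order of size, each upright, well centred and resting on the floor of the next larger one present. Do not knock over or push away the seal, candlestick and jar that stand about.

Things in the scene. Friction and masses are not known exactly. Their poses are not given: they have to be found in the camera images.
- bowl1_mid (a point): White ceramic bowl, widest, shallowest dish (always present) of the set: rim 130 mm across, 40 mm tall, wall 3 mm, leaning out 2 to 8 degrees; solid foot 104 mm across, inner floor 14 mm above its underside. Point: on its axis, half-way up (20 mm below the rim); z upwards.
- bowl2_mid (a point): White ceramic bowl, second widest of the set: rim 108 mm across, 44 mm tall, wall 3 mm, leaning out 2 to 8 degrees; solid foot 86 mm across, inner floor 14 mm above its underside. Point: on its axis, half-way up (22 mm below the rim); z upwards. May be absent (None). Nested, its rim stands 18 mm or more above the next larger bowl's.
- bowl3_mid (a point): White ceramic bowl, middle-sized of the set: rim 86 mm across, 48 mm tall, wall 3 mm, leaning out 2 to 8 degrees; solid foot 69 mm across, inner floor 14 mm above its underside. Point: on its axis, half-way up (24 mm below the rim); z upwards. May be absent (None). Nested, its rim stands 18 mm or more above the next larger bowl's.
- bowl4_mid (a point): White ceramic bowl, second smallest of the set: rim 64 mm across, 52 mm tall, wall 3 mm, leaning out 2 to 8 degrees; solid foot 51 mm across, inner floor 14 mm above its underside. Point: on its axis, half-way up (26 mm below the rim); z upwards. May be absent (None). Nested, its rim stands 18 mm or more above the next larger bowl's.
- bowl5_mid (a point): White ceramic bowl, smallest, a slim cup of the set: rim 42 mm across, 56 mm tall, wall 3 mm, leaning out 2 to 8 degrees; solid foot 34 mm across, inner floor 14 mm above its underside. Point: on its axis, half-way up (28 mm below the rim); z upwards. May be absent (None). Nested, its rim stands 18 mm or more above the next larger bowl's.
- platter (a point): Centre of the top face of the turntable's round red platter: 200 mm across, top 42 mm above the table, a flat brass disc 32 mm across marks the middle. It does not turn. x: from the brake lever's side to the far side (away from the robot at yaw 0), z up. Fixed to the table.
- brake_pad (a point): Middle of the top face of the black pad (28 x 34 mm) at the free end of the turntable's sprung brake lever, 150 mm in front of the platter's middle (turntable's -x). Pivot 40 mm above the table; the arm is 100 mm from pivot to pad and runs along the turntable's y axis (from -y to +y).
- brake (a joint): Brake lever angle, rad: 0 = sprung up (pad raised about 29 degrees), 0.5 = level. It resists with up to about 6 N at the pad; past about 0.45 a detent draws it in and holds it on its hard stop at 0.55 (pad face then 42 mm above the table, 16 mm further along the turntable's +y than when up). Released below about 0.4 it springs up.
- toggle_tip (a point): Top end of the black toggle bat on the grey control box: a round bat 12 mm thick, 60 mm from pivot to tip, of which the top 44 mm are grip.
- toggle_pivot (a point): Pivot of the toggle, 46 mm above the table, in the middle of the top of the control box (110 x 80 mm, 48 mm high, fixed to the table, turned any way). x axis: along the box's long side, the direction the toggle swings in; z up.
- toggle (a joint): Toggle angle, rad: 0 = upright, the narrow centre OFF detent; +0.42 leans to the box's +x (forward), -0.42 to its -x (reverse). Each is a sprung detent: let go within about 0.2 of upright it snaps to 0, beyond about 0.23 it snaps on to the end. It takes about 3 to 6 N at the tip to move.
- seal_mid (a point): Bystander: stone seal block 26 x 26 x 50 mm standing on end; point at its centre.
- candlestick_mid (a point): Bystander: brass candlestick with a short red candle, foot 48 mm across, 107 mm tall; point half-way up.
- jar_mid (a point): Bystander: closed brass jar 56 mm across, 60 mm tall; point half-way up.
Things that resemble listed ones, but are neither listed nor needed, are in the scene too. Leave any green look-alike of the part that bears toggle_tip alone.

How it is judged (in metres and radians):
On the way, in this order (a step that is already met when the one before it is completed fails the run):
1. the toggle rests in its centre off detent (value of joint toggle between -0.08 and 0.08 rad), for 0.3 s.
2. with the toggle off, the brake lever is held down by its detent (all of step 1 and value of joint brake above 0.48 rad), for 0.3 s.
3. the widest bowl stands on the middle of the platter (all of step 2 and horizontal distance between bowl1_mid and platter below 0.025 m and z of bowl1_mid in the frame of platter between 0.015 and 0.025 m and angle between bowl1_mid's own z axis and vertical below 0.1 rad), for 0.2 s.
At the end, for the whole second after the job is handed in: Toggle within 0.08 rad of upright; brake lever held down (above 0.48 rad); widest bowl upright on the platter within 25 mm of its middle; every other bowl present stands upright (within 0.12 rad) inside the next larger one present, on its floor, all axes within 18 mm of one another; all at rest (all of step 3 and angle between each of bowl2_mid, bowl3_mid, bowl4_mid, bowl5_mid's own z axis and vertical below 0.12 rad and z of bowl2_mid in the frame of bowl1_mid between 0.012 and 0.021 m and horizontal distance between each of bowl2_mid, bowl3_mid, bowl4_mid, bowl5_mid and bowl1_mid below 0.018 m and z of bowl3_mid in the frame of bowl1_mid between 0.014 and 0.037 m and horizontal distance between each of bowl3_mid, bowl4_mid, bowl5_mid and bowl2_mid below 0.018 m and z of bowl3_mid in the frame of bowl2_mid above 0.012 m and z of bowl4_mid in the frame of bowl1_mid between 0.016 and 0.053 m and z of bowl4_mid in the frame of bowl2_mid above 0.014 m and horizontal distance between each of bowl4_mid, bowl5_mid and bowl3_mid below 0.018 m and z of bowl4_mid in the frame of bowl3_mid above 0.012 m and z of bowl5_mid in the frame of bowl1_mid between 0.018 and 0.069 m and z of bowl5_mid in the frame of bowl2_mid above 0.016 m and z of bowl5_mid in the frame of bowl3_mid above 0.014 m and horizontal distance between bowl5_mid and bowl4_mid below 0.018 m and z of bowl5_mid in the frame of bowl4_mid above 0.012 m and linear speed of each of bowl1, bowl2, bowl3, bowl4, bowl5 below 0.02 m/s); the robot touches nothing.
It fails at once if the seal is knocked over or pushed more than 8 cm (angle between seal_mid's own z axis and vertical above 0.6 rad or distance of seal_mid from where it was at the start of the episode above 0.08 m).
It fails at once if the candlestick is knocked over or pushed more than 8 cm (angle between candlestick_mid's own z axis and vertical above 0.6 rad or distance of candlestick_mid from where it was at the start of the episode above 0.08 m).
It fails at once if the jar is knocked over or pushed more than 8 cm (angle between jar_mid's own z axis and vertical above 0.6 rad or distance of jar_mid from where it was at the start of the episode above 0.08 m).
Of bowl2, bowl3, bowl4, bowl5 only 2 to 4 are there at a start; the rules pass over those that are not, and their reading is None.
At some moment in a run one of bowl1, bowl2, bowl3, bowl4 may be knocked a few centimetres aside while the robot is not near it.
It also fails if it takes over 210 s, if anything falls off the work surface, if the arm or the gripper's body presses on something with over 40 N, if the wrist force passes 120 N, or if a joint passes its speed limit or range.

### The arm

A 6-joint arm with a two-finger parallel gripper is mounted at the origin on the work surface. World frame = base frame: x ahead of the robot, y to its left, z up, the work surface at z = 0. Lengths are in m, angles in degrees, forces in N, time in s.
With the tool pointing down it reaches from about 0.375 to 0.9 m from the base axis. Payload 3.1 kg.
Tool frame: the origin (TCP) lies midway between the tips of the shut fingers; the grasp point (between the pads) lies env.pinch_z behind it (env.pinch_z is the distance from the TCP to the grasp point, in m); y points along the fingers, x is the direction in which the jaws open and shut, and the axes are right-handed (so a half turn about y gives the same grasp; the last joint's range is limited). The gripper opens to 85 mm and grips with 20 to 120 N. Pads are 22 mm wide; open, the fingers measure 114 mm over their backs; the gripper's body (76 mm by 85 mm) begins 54 mm behind the grasp point. The pads swing forward as they close: fully open they stand 13 mm farther back than shut.
Start: joints at [-79.441, 30.224, 82.088, -0, 67.689, -10.227], TCP at [0.222, -0.584, 0.21] pointing down, gripper open.
Joint ranges: [-176.69, 176.69], [-43.24, 126.21], [12.49, 139.97], [-82, 262], [0, 151.66], [-163.58, 163.58]. Speed limits (degrees/s): [159.86, 159.86, 180, 180, 180, 180].

### API

Orientations are given as a 3x3 rotation matrix whose columns are the frame's x, y, z axes.
In Python, from plant import monitor, viewer, job, env gives the robot as it stands. The module is installed in compiled form; this text tells all that it offers.
- The arm moves only by the tool jog_arm, never from a script. Its argument "motion" is a list that holds one entry, the list of rows, each a list of 5 numbers: the shift along the tool's x, y, z in cm, then the turn about the tool's y in degrees, then the finger opening in cm, from 0 to 8.54. In form: [[[tx, ty, tz, turn, hand], ...]]. A call has 1 to 10 rows; each row is the pose to reach, as a shift and turn from the pose commanded when the call began, along the tool's axes at that moment; what a row does not reach only later rows make up. A row lasts 1/10 s, in which the tool goes at most 50 mm and 8.59 degrees, less where a joint would pass 70% of its speed; a pose out of reach is approached as far as the arm can. A call with a gripper value outside its range is refused whole. The fingers move at their own pace and stop on an object; "squeeze" is the grip in N (left out, the last holds). Time passes only in rows, so rows that repeat a pose let the fingers close. It gives the time, the measured TCP pose, the force and the opening at its end, in the units of the state.
- monitor.sense(): the state, without advancing time (a new reading comes with each control period).
- viewer.camera(name): name is "scene" or "top" or "wrist"; returns a dict with "pixels" (480x640x3 uint8, red, green, blue), "z_map" (480x640 float32, m along the optical axis (not along the pixel's ray), 0 where there is no reading), "K" (3x3 intrinsics, pixels), "camera_from_world" (4x4, takes a point from world to camera coordinates). Camera axes: x right, y down, z forward; pixel columns grow to the right and rows downward; lengths in m; the calibration is good to about 2 mm. A picture is of the moment at which its call begins.
- job.sign_off(): hands the job in, once; it reports no verdict.
The state is a dict: "time_s": time; "q": joint angles; "joint_vel": joint speeds; "joint_torque": joint torques, N m; "eef_pos": TCP position; "eef_rot": TCP orientation; "wrist_force": force on the tool from outside, world axes, zero at the start; "moment": the same for the moment, N m; "grip_width": finger opening in m.
Only numpy, scipy, OpenCV 4.12 (cv2) and the standard library are available. Lean on these libraries where they do the work, as an engineer would, in place of code of your own. Each camera call takes 0.05 s, during which the arm holds its last target.

## Working session

There is one attempt and no reset: what is moved stays moved. The work goes in short steps, Python scripts to look and compute and a tool call to move; the robot and the scene stay as the last step left them, time stands still between calls to the robot, and variables do not carry over. Pictures are saved under pics/ and viewed, and the job is handed in when it is done.

Besides the shell and the picture viewer there is one more tool, called after "Call:" as name(argument=value, ...) on one line, values as JSON. jog_arm: Moves the arm, as the interface text tells. Its arguments: {"type":"object","properties":{"motion":{"type":"array"},"squeeze":{"type":"number"}},"required":["motion"]}

```bash
mkdir -p pics; ls
python3 - <<'E'
from plant import monitor, viewer, job, env
import cv2,numpy as np
s=monitor.sense();print({k:np.round(v,3).tolist() for k,v in s.items()}, env.pinch_z)
for n in("scene","top","wrist"):
    c=viewer.camera(n);cv2.imwrite(f"pics/{n}0.png",c["pixels"][:,:,::-1]);print(n,c["K"].tolist(),np.round(c["camera_from_world"],4).tolist())
E
```

```text
pics
{'time_s': 0.0, 'q': [-79.44, 30.279, 82.155, 0.002, 67.688, -10.226], 'joint_vel': [0.001, 0.028, 0.026, -0.034, 0.12, -0.009], 'joint_torque': [-0.0, -44.235, -17.802, -0.0, 0.008, -0.0], 'eef_pos': [0.222, -0.584, 0.209], 'eef_rot': [[0.355, -0.0, 0.935], [-0.935, 0.002, 0.355], [-0.002, -1.0, 0.0]], 'wrist_force': [0.282, 0.423, -0.591], 'moment': [-0.01, -0.014, -0.032], 'grip_width': 0.085} 0.0187
scene [[617.669802260116, 0.0, 321.08896175584607], [0.0, 617.669802260116, 245.49995113235173], [0.0, 0.0, 1.0]] [[0.513, 0.8583, 0.0077, -0.2708], [0.543, -0.3176, -0.7774, -0.2181], [-0.6648, 0.403, -0.629, 1.7324], [0.0, 0.0, 0.0, 1.0]]
top [[605.7767710552054, 0.0, 313.8923103676827], [0.0, 605.7767710552054, 252.88348502443816], [0.0, 0.0, 1.0]] [[0.012, -0.9998, 0.0162, -0.0201], [-0.9822, -0.0149, -0.1872, 0.5381], [0.1874, -0.0137, -0.9822, 1.5575], [0.0, 0.0, 0.0, 1.0]]
wrist [[346.1908441129387, 0.0, 325.1980605721877], [0.0, 346.1908441129387, 240.21805886127748], [0.0, 0.0, 1.0]] [[0.3551, -0.9348, -0.002, -0.6245], [-0.8951, -0.3406, 0.2877, -0.0377], [-0.2696, -0.1004, -0.9577, 0.3792], [0.0, 0.0, 0.0, 1.0]]
```

View pics/scene0.png

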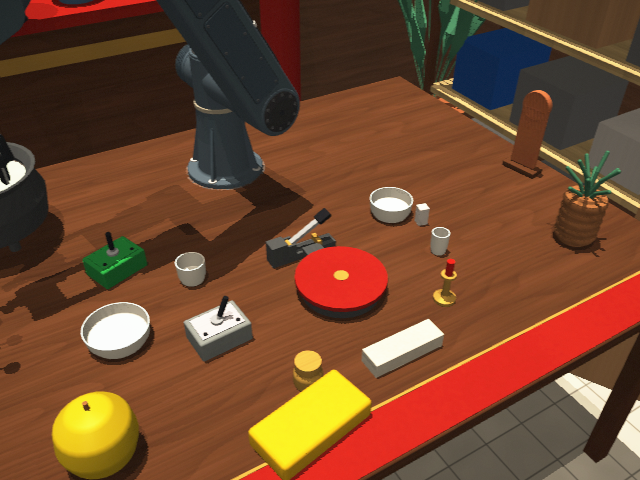

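View pics/top0.png

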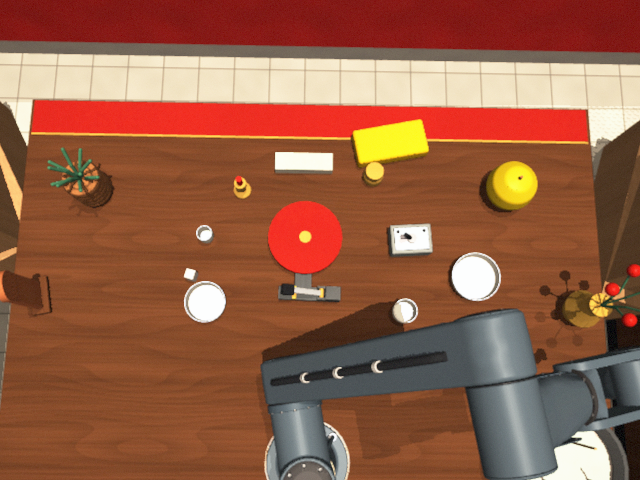

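View pics/wrist0.png

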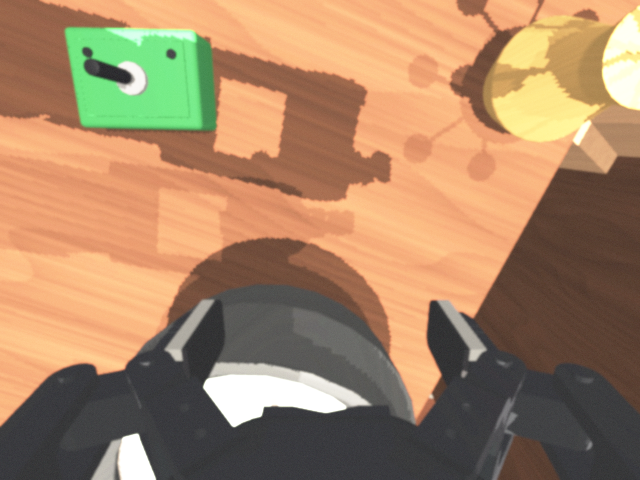

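```bash
cat > h.py <<'E'
from plant import monitor, viewer, job, env
import cv2,numpy as np
def cloud(c):
    z=c["z_map"];K=c["K"];v,u=np.indices(z.shape)
    P=np.stack([(u-K[0,2])/K[0,0]*z,(v-K[1,2])/K[1,1]*z,z],-1)
    T=c["camera_from_world"]
    W=(P-T[:3,3])@T[:3,:3]
    W[z<=0]=np.nan
    return W
def ray(c,u,v,h):
    K=c["K"];T=c["camera_from_world"];d=np.array([(u-K[0,2])/K[0,0],(v-K[1,2])/K[1,1],1])@T[:3,:3]
    o=-T[:3,:3].T@T[:3,3];return o+d*(h-o[2])/d[2]
def circ(xy):
    A=np.c_[2*xy,np.ones(len(xy))];b=(xy**2).sum(1)
    for _ in range(6):
        s=np.linalg.lstsq(A,b,rcond=None)[0];r=np.sqrt(s[2]+s[0]**2+s[1]**2)
        e=abs(np.hypot(*(xy-s[:2]).T)-r);k=e<max(.003,np.median(e)*2)
        A2,b2=A[k],b[k]; s=np.linalg.lstsq(A2,b2,rcond=None)[0];r=np.sqrt(s[2]+s[0]**2+s[1]**2)
    return s[:2],r
def rim(c,xy,R,h,tol=.004):
    "points within R of xy at height near h -> circle"
    W=cloud(c);m=(abs(W[...,2]-h)<tol)&(np.hypot(W[...,0]-xy[0],W[...,1]-xy[1])<R)
    p=W[m];
    return p
def save(n,f,crop=None,s=1):
    c=viewer.camera(n);im=c["pixels"][:,:,::-1]
    if crop: a,b,d,e=crop;im=im[b:e,a:d]
    if s!=1: im=cv2.resize(im,None,fx=s,fy=s,interpolation=cv2.INTER_CUBIC)
    cv2.imwrite(f"pics/{f}.png",im);return c
E
python3 - <<'E'
from h import *
t=save("top","t1",(380,200,520,330),5);s=save("scene","s1",(70,220,270,370),4)
save("top","t2",(260,180,380,310),5)
W=cloud(t);S=cloud(s)
for n,(u,v) in dict(b1=(475,277),b2=(205,302),b4=(404,311),b5=(204,233),plat=(305,237),box=(411,240),pad=(287,291),seal=(190,274),cand=(240,190),jar=(374,172)).items():
    p=ray(t,u,v,0.04);print(n,p.round(3),W[v,u].round(3))
# table check
print(W[330,220],S[400,200])
import itertools
for c,nm in((t,"top"),(s,"scene")):
  for n,(u,v),R,h in(("b1",(475,277),.09,.04),("b2",(205,302),.08,.044),("b4",(404,311),.05,.052),("b5",(204,233),.04,.056)):
    p=rim(c,ray(t,u,v,h)[:2],R,h,.003)
    if len(p)>5: print(nm,n,len(p),*circ(p[:,:2]), p[:,2].mean())
E
```

```text
b1 [ 0.481 -0.443  0.04 ] [ 0.485 -0.45   0.014]
b2 [0.405 0.271 0.04 ] [0.408 0.276 0.011]
b4 [ 0.388 -0.252  0.04 ] [ 0.391 -0.257  0.011]
b5 [0.59  0.283 0.04 ] [0.596 0.287 0.013]
plat [0.584 0.011 0.04 ] [0.582 0.011 0.046]
box [ 0.58  -0.274  0.04 ] [ 0.577 -0.271  0.054]
pad [0.437 0.057 0.04 ] [0.429 0.055 0.103]
seal [0.479 0.314 0.04 ] [0.477 0.313 0.049]
cand [0.712 0.19  0.04 ] [0.716 0.192 0.027]
jar [ 0.769 -0.175  0.04 ] [ 0.762 -0.173  0.062]
[ 0.33480354  0.23482032 -0.00132065] [ 0.70386535 -0.36103854 -0.00185664]
top b1 130 [ 0.48491603 -0.44379578] 0.06263882819725711 0.039846733255594714
top b2 105 [0.4076125  0.27348668] 0.05234567091311264 0.044108270090202795
top b4 63 [ 0.38999862 -0.25188133] 0.030040393081338983 0.05205642031766692
top b5 45 [0.58837942 0.28150946] 0.01913372412089555 0.05623928602821294
scene b1 316 [ 0.48651758 -0.44271461] 0.06296254294591624 0.03943464334353955
scene b2 148 [0.41021605 0.27432752] 0.05246824843345318 0.043391997728881644
scene b4 113 [ 0.39185914 -0.2506717 ] 0.030196426481922816 0.05145481652368883
scene b5 72 [0.59122383 0.28187737] 0.01952610109765482 0.055606975292254696
```

View pics/t1.png

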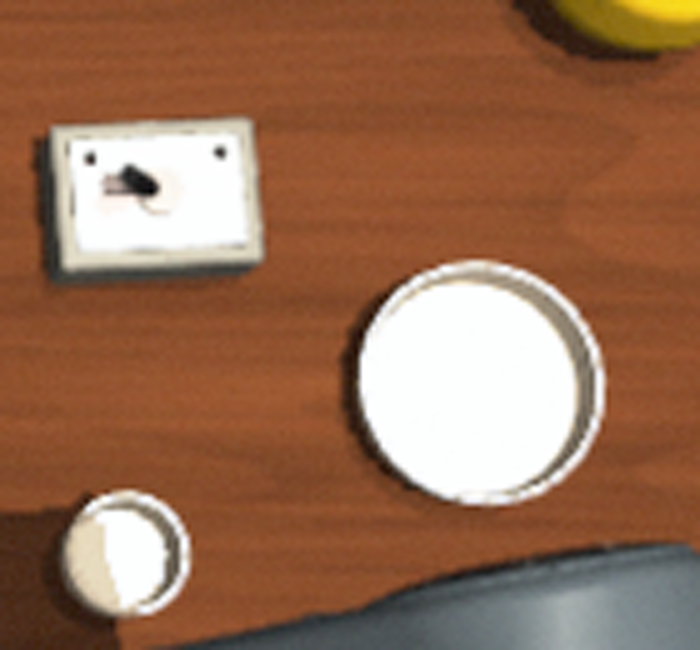

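View pics/s1.png

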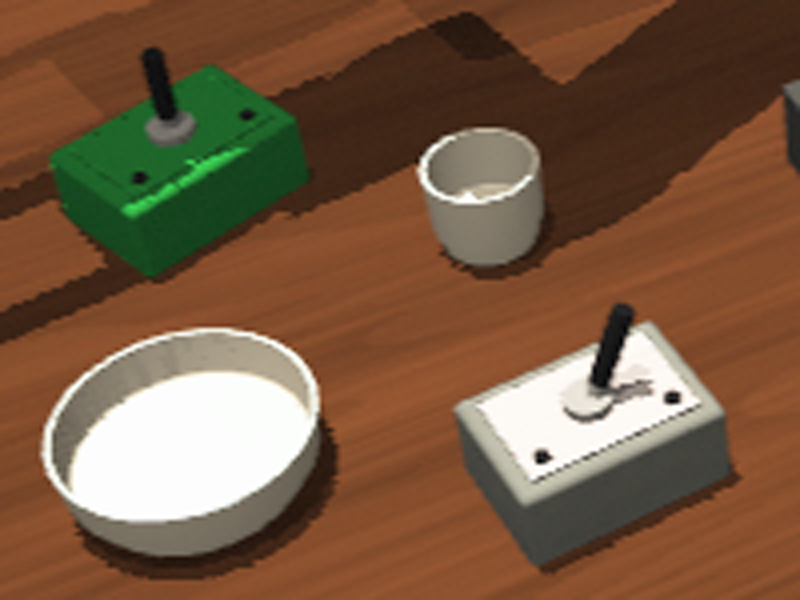

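View pics/t2.png

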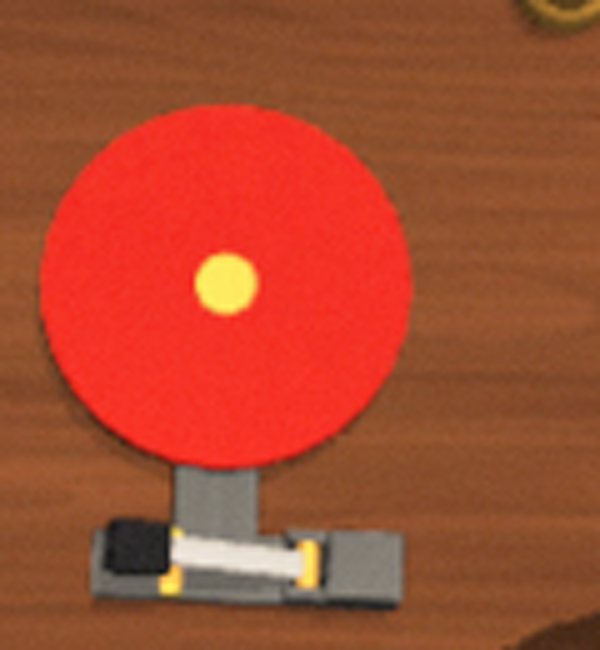

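Run:
```python
from h import *
for n in("top","scene"):
    c=viewer.camera(n);W=cloud(c);T=c["camera_from_world"];print(n,"cam",-T[:3,:3].T@T[:3,3])
    dark=c["pixels"].max(-1)<60
    m=(W[...,2]>.058)&(W[...,2]<.13)&(np.hypot(W[...,0]-.58,W[...,1]+.27)<.08)
    p=W[m];p=p[np.argsort(p[:,2])];print(len(p));print(p[::max(1,len(p)//15)].round(3))
    # box top
    m=(abs(W[...,2]-.048)<.006)&(np.hypot(W[...,0]-.577,W[...,1]+.271)<.09)
    q=W[m][:,:2].astype(np.float32);print("box",cv2.minAreaRect(q))
    m=(abs(W[...,2]-.042)<.005)&(np.hypot(W[...,0]-.58,W[...,1]-.011)<.12)&(c["pixels"][...,0]>150)&(c["pixels"][...,2]<80)
    q=W[m][:,:2].astype(np.float32);print("plat",cv2.minEnclosingCircle(q),q.mean(0),W[m][:,2].mean())
    m=(W[...,2]>.055)&(np.hypot(W[...,0]-.43,W[...,1]-.03)<.08)
    p=W[m];print("lever",len(p));p=p[np.argsort(p[:,2])];print(p[::max(1,len(p)//10)].round(3))
```

```text
top cam [0.23682754 0.00928323 1.6308327 ]
76
[[ 0.592 -0.279  0.058]
 [ 0.576 -0.273  0.058]
 [ 0.573 -0.268  0.059]
 [ 0.606 -0.266  0.059]
 [ 0.578 -0.255  0.059]
 [ 0.603 -0.3    0.06 ]
 [ 0.562 -0.305  0.06 ]
 [ 0.589 -0.27   0.062]
 [ 0.578 -0.258  0.072]
 [ 0.579 -0.264  0.079]
 [ 0.583 -0.261  0.085]
 [ 0.584 -0.246  0.095]
 [ 0.585 -0.248  0.099]
 [ 0.58  -0.248  0.101]
 [ 0.585 -0.253  0.102]
 [ 0.581 -0.252  0.105]]
box ((0.5835862755775452, -0.27149510383605957), (0.08189521729946136, 0.11142616719007492), 3.4281206130981445)
plat ((0.5861724019050598, 0.013136528432369232), 0.10038631409406662) [0.584881   0.01321102] 0.042347741259890576
lever 286
[[ 0.436 -0.001  0.055]
 [ 0.425 -0.043  0.06 ]
 [ 0.432  0.001  0.063]
 [ 0.442  0.004  0.07 ]
 [ 0.428  0.012  0.076]
 [ 0.442  0.04   0.083]
 [ 0.428  0.043  0.089]
 [ 0.428  0.048  0.093]
 [ 0.45   0.058  0.097]
 [ 0.434  0.053  0.1  ]
 [ 0.439  0.058  0.104]]
scene cam [ 1.40903076 -0.53496498  0.92216458]
152
[[ 0.597 -0.267  0.058]
 [ 0.591 -0.279  0.059]
 [ 0.59  -0.265  0.062]
 [ 0.588 -0.26   0.066]
 [ 0.58  -0.265  0.07 ]
 [ 0.589 -0.256  0.073]
 [ 0.586 -0.256  0.076]
 [ 0.586 -0.262  0.079]
 [ 0.586 -0.255  0.083]
 [ 0.581 -0.257  0.085]
 [ 0.588 -0.258  0.089]
 [ 0.588 -0.253  0.092]
 [ 0.584 -0.255  0.095]
 [ 0.588 -0.249  0.098]
 [ 0.587 -0.25   0.1  ]
 [ 0.582 -0.249  0.104]]
box ((0.5852226614952087, -0.27026718854904175), (0.0844888985157013, 0.1098727360367775), 3.632905960083008)
plat ((0.5864897966384888, 0.013827568851411343), 0.10211431980133057) [0.5904269  0.01160532] 0.041912229753621605
lever 360
[[ 0.443 -0.047  0.055]
 [ 0.443 -0.003  0.057]
 [ 0.443  0.005  0.063]
 [ 0.434  0.013  0.069]
 [ 0.431  0.023  0.074]
 [ 0.442  0.042  0.08 ]
 [ 0.439  0.041  0.087]
 [ 0.442  0.045  0.09 ]
 [ 0.44   0.054  0.094]
 [ 0.427  0.059  0.098]]
```

```bash
cat >> h.py <<'E'
def go(x,y,z,yaw=None):
    "yaw = world angle of tool x in deg; prints tx ty tz (cm) turn"
    s=monitor.sense();R=s["eef_rot"];p=np.array(s["eef_pos"])
    d=np.array([x,y,z])-p;y0=np.degrees(np.arctan2(R[1,0],R[0,0]))
    t=0 if yaw is None else -((yaw-y0+90)%180-90)
    print("pos",p.round(4),"yaw",round(float(y0),2),"q6",round(float(s["q"][5]),1),"shift cm",(np.asarray(R).T@d*100).round(2),"turn",round(float(t),2),"t",round(s["time_s"],2))
E
python3 - <<'E'
from h import *
go(.584,-.271,.18,-86.5)
E
```

```text
pos [ 0.2218 -0.5842  0.2103] yaw -69.22 q6 -10.2 shift cm [-16.43   3.03  44.98] turn 17.28 t 0.4
```

Call:
jog_arm(motion=[[[-16.4,3.0,45.0,17.3,8.5],[-16.4,3.0,45.0,17.3,8.5],[-16.4,3.0,45.0,17.3,8.5],[-16.4,3.0,45.0,17.3,8.5],[-16.4,3.0,45.0,17.3,8.5],[-16.4,3.0,45.0,17.3,8.5],[-16.4,3.0,45.0,17.3,8.5],[-16.4,3.0,45.0,17.3,8.5],[-16.4,3.0,45.0,17.3,8.5],[-16.4,3.0,45.0,17.3,8.5]]], squeeze=30)

```text
time_s: 1.4
eef_pos: [0.5867, -0.2684, 0.1803]
eef_rot: [[0.063, 0.001, 0.998], [-0.998, 0.0, 0.063], [-0.0, -1.0, 0.001]]
wrist_force: [-0.1, -0.2, -0.4]
grip_width: 0.0848
```

Call:
jog_arm(motion=[[[0,0,0,0,8.5],[0,0,0,0,8.5],[0,0,0,0,8.5]]])

```text
time_s: 1.7
eef_pos: [0.5835, -0.2721, 0.1804]
eef_rot: [[0.06, -0.001, 0.998], [-0.998, -0.0, 0.06], [0.0, -1.0, -0.001]]
wrist_force: [-0.6, -0.3, 0.7]
grip_width: 0.0849
```

Run:
```python
from h import *
go(.584,-.271,.075,-86.5)
save("wrist","w1");save("top","t3");save("scene","s3")
```

```text
pos [ 0.5835 -0.2721  0.1804] yaw -86.56 q6 51.7 shift cm [-0.1  10.54  0.06] turn -0.06 t 1.7
```

View pics/w1.png

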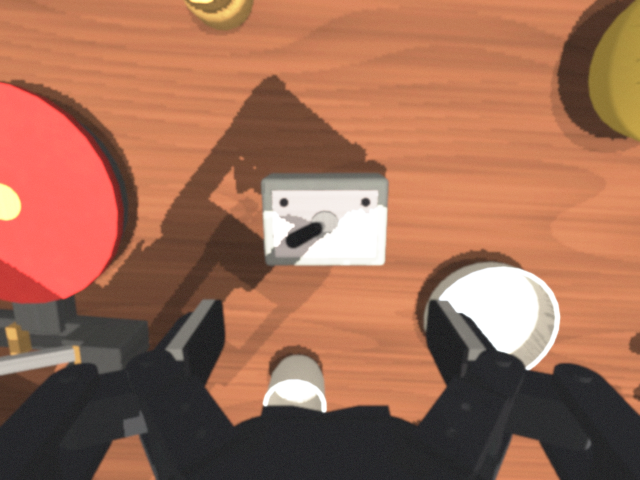

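View pics/t3.png

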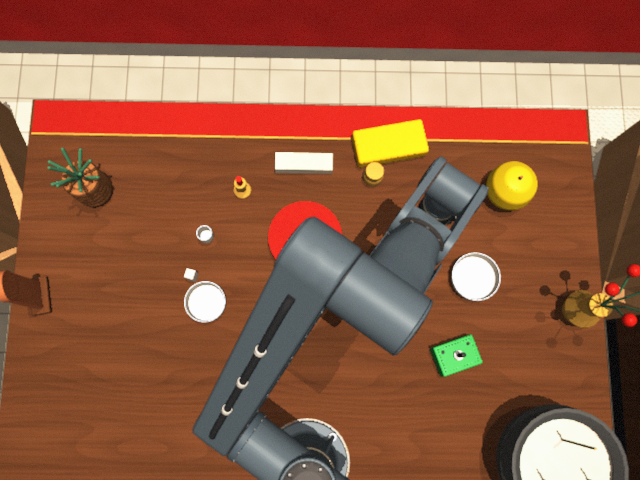

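View pics/s3.png

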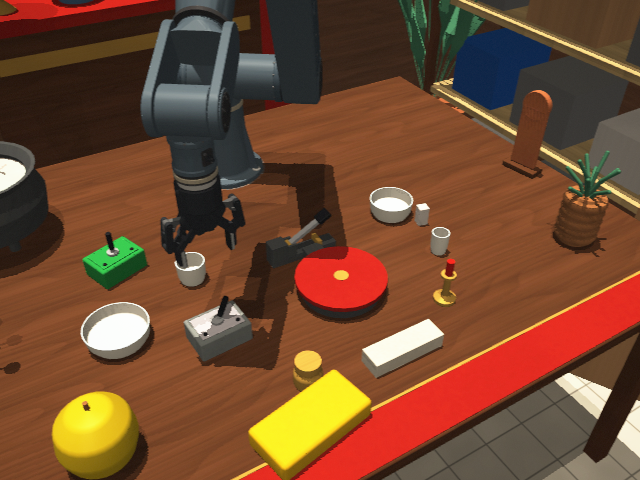

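Call:
jog_arm(motion=[[[0,4,0,0,8.5],[-0.1,8,0,0,8.5],[-0.1,11.4,0.1,0,8.5],[-0.1,11.4,0.1,0,8.5],[-0.1,11.4,0.1,0,5],[-0.1,11.4,0.1,0,3],[-0.1,11.4,0.1,0,1],[-0.1,11.4,0.1,0,1],[-0.1,11.4,0.1,0,1],[-0.1,11.4,0.1,0,1]]])

```text
time_s: 2.85
eef_pos: [0.5865, -0.271, 0.0693]
eef_rot: [[0.061, 0.003, 0.998], [-0.998, -0.003, 0.061], [0.003, -1.0, 0.003]]
wrist_force: [-1.8, 1.1, 7.1]
grip_width: 0.0107
```

Call:
jog_arm(motion=[[[0,0,0,0,1],[0,0,0,0,1],[0,0,0,0,1],[0,0,0,0,1],[0,0,0,0,1]]])

```text
time_s: 3.35
eef_pos: [0.5866, -0.2713, 0.0693]
eef_rot: [[0.06, 0.004, 0.998], [-0.998, -0.002, 0.06], [0.002, -1.0, 0.003]]
wrist_force: [-0.9, 1.2, 7.7]
grip_width: 0.0104
```

Run:
```python
from h import *
go(.584,-.271,.066,-86.5)
save("scene","s4",(130,200,290,360),4);save("wrist","w4")
```

```text
pos [ 0.5866 -0.2713  0.0693] yaw -86.55 q6 51.8 shift cm [-0.04  0.33 -0.26] turn -0.05 t 3.35
```

View pics/s4.png

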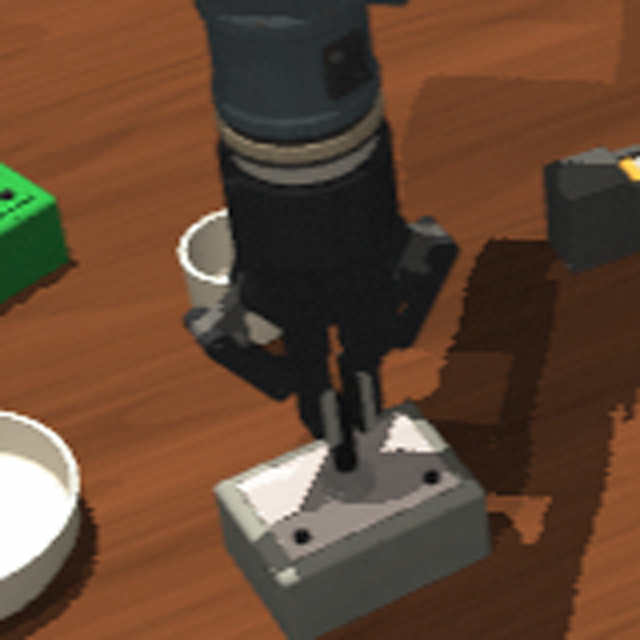

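View pics/w4.png

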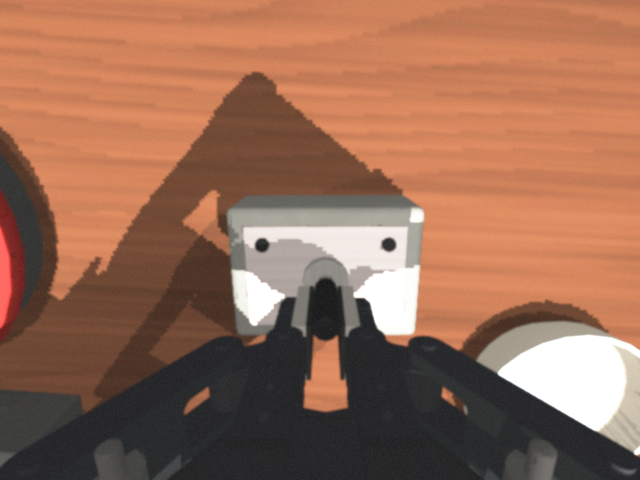

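Call:
jog_arm(motion=[[[0,0,0,0,2],[0,0,0,0,3],[0,0,0,0,5],[0,0,0,0,7],[0,-4,0,0,7],[0,-9,0,0,7],[0,-12,0,0,7],[0,-12,0,0,7]]])

```text
time_s: 4.25
eef_pos: [0.5885, -0.2724, 0.1921]
eef_rot: [[0.061, 0.01, 0.998], [-0.998, -0.007, 0.061], [0.007, -1.0, 0.009]]
wrist_force: [0.6, -0.6, 0.0]
grip_width: 0.0704
```

Run:
```python
from h import *
go(.434,.07,.19,0)
save("scene","s5",(130,200,290,360),4);save("wrist","w5")
```

```text
pos [ 0.5885 -0.2724  0.1921] yaw -86.51 q6 51.8 shift cm [-35.11  -0.16 -13.33] turn -86.51 t 4.25
```

View pics/s5.png

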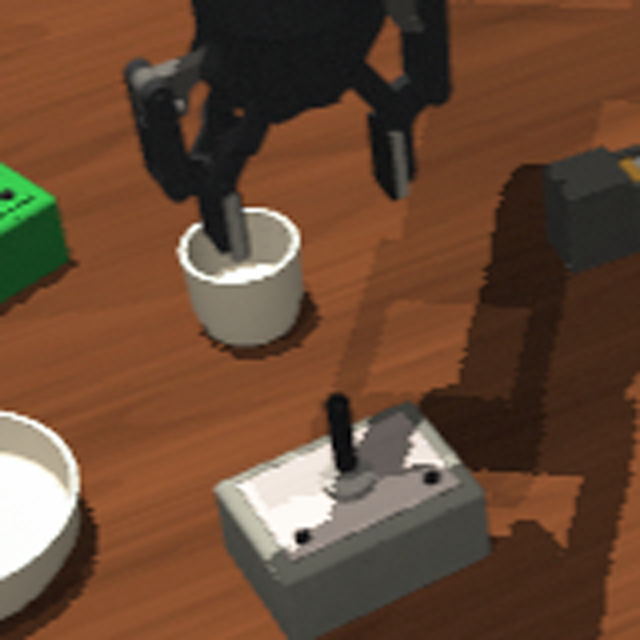

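View pics/w5.png

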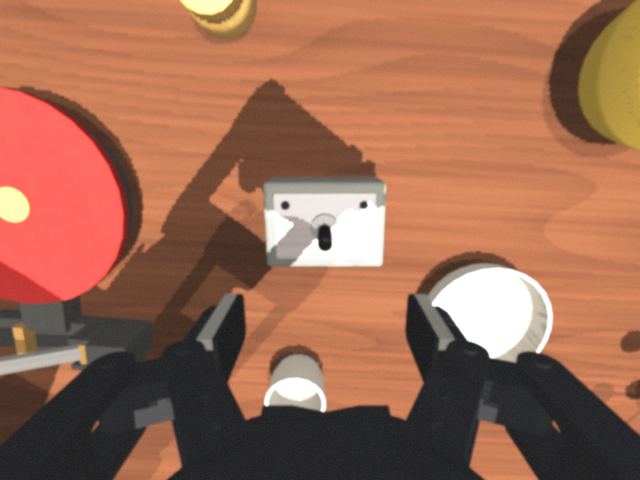

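Run:
```python
from h import *
go(.437,.062,.14,-90)
```

```text
pos [ 0.5854 -0.2703  0.187 ] yaw -86.51 q6 51.8 shift cm [-34.07   4.66 -12.79] turn 3.49 t 4.35
```

Call:
jog_arm(motion=[[[-34.1,4.6,-12.8,3.5,0],[-34.1,4.6,-12.8,3.5,0],[-34.1,4.6,-12.8,3.5,0],[-34.1,4.6,-12.8,3.5,0],[-34.1,4.6,-12.8,3.5,0],[-34.1,4.6,-12.8,3.5,0],[-34.1,4.6,-12.8,3.5,0],[-34.1,4.6,-12.8,3.5,0],[-34.1,4.6,-12.8,3.5,0],[-34.1,4.6,-12.8,3.5,0]]])

```text
time_s: 5.35
eef_pos: [0.4364, 0.0624, 0.1395]
eef_rot: [[0.001, -0.002, 1.0], [-1.0, -0.0, 0.001], [0.0, -1.0, -0.002]]
wrist_force: [0.9, -0.5, 0.5]
grip_width: -0.0002
```

Call:
jog_arm(motion=[[[0,0,0,0,0],[0,0,0,0,0],[0,0,0,0,0]]])

```text
time_s: 5.65
eef_pos: [0.4374, 0.0615, 0.1404]
eef_rot: [[-0.002, 0.0, 1.0], [-1.0, -0.0, -0.002], [0.0, -1.0, 0.0]]
wrist_force: [0.1, -0.0, -0.1]
grip_width: -0.0001
```

Run:
```python
from h import *
go(.437,.062,.04,-90)
save("wrist","w6");c=save("scene","s6",(240,160,400,280),5)
```

```text
pos [0.4374 0.0615 0.1404] yaw -90.12 q6 83.6 shift cm [-0.05 10.04 -0.04] turn -0.12 t 5.65
```

View pics/w6.png

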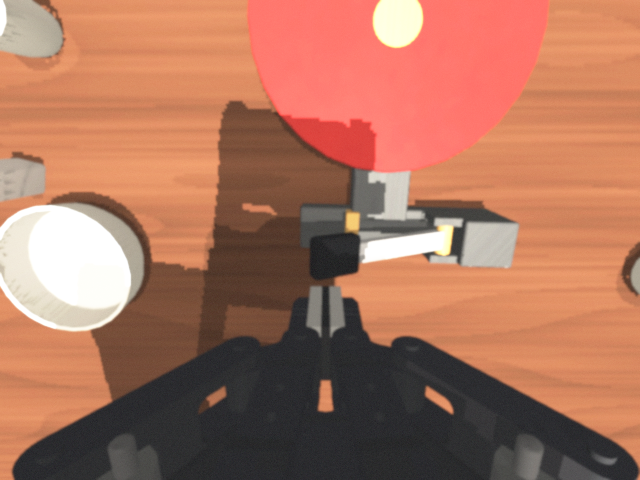

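View pics/s6.png

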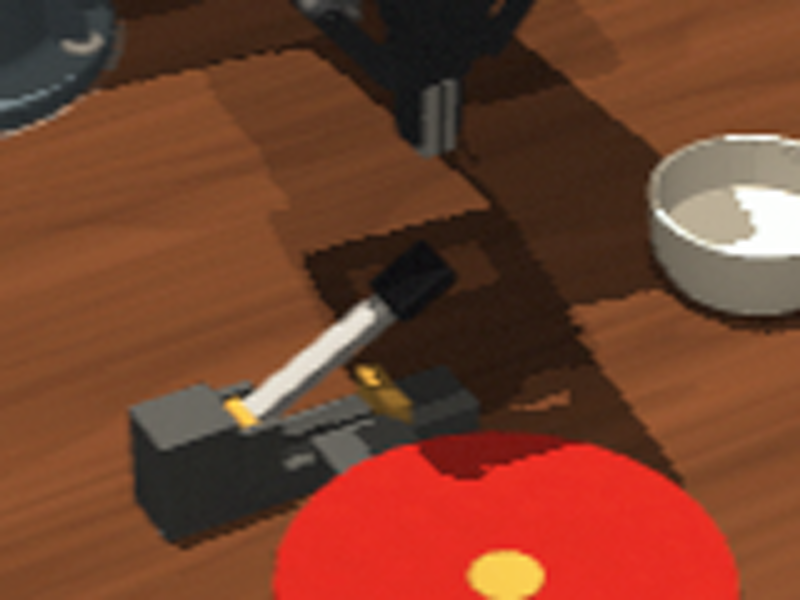

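Call:
jog_arm(motion=[[[0,2,0,0,0],[0,4,0,0,0],[-0.1,5,0,0,0],[-0.3,6,0,0,0],[-0.4,7,0,0,0],[-0.6,8,0,0,0],[-0.7,9,0,0,0],[-0.8,9.6,0,0,0],[-0.8,10,0,0,0],[-0.8,10.2,0,0,0]]])

```text
time_s: 6.75
eef_pos: [0.4366, 0.0704, 0.038]
eef_rot: [[0.0, -0.001, 1.0], [-1.0, -0.0, 0.0], [0.0, -1.0, -0.001]]
wrist_force: [-0.5, -0.6, 0.7]
grip_width: -0.0
```

Call:
jog_arm(motion=[[[0,0.2,0,0,0],[0,0.2,0,0,0],[0,0.2,0,0,0]]])

```text
time_s: 7.05
eef_pos: [0.4368, 0.0703, 0.0365]
eef_rot: [[-0.0, 0.0, 1.0], [-1.0, -0.0, -0.0], [0.0, -1.0, 0.0]]
wrist_force: [-0.0, -0.5, -0.3]
grip_width: -0.0003
```

Call:
jog_arm(motion=[[[0,-3,0,0,0],[0,-8,0,0,0],[0,-12,0,0,0],[0,-12,0,0,0],[0,-12,0,0,0]]])

```text
time_s: 7.55
eef_pos: [0.4372, 0.0704, 0.1575]
eef_rot: [[-0.0, 0.003, 1.0], [-1.0, -0.0, -0.0], [0.0, -1.0, 0.003]]
wrist_force: [0.1, -0.1, -0.2]
grip_width: 0.0002
```

Run:
```python
from h import *
go(.485,-.443,.19,-90)
save("wrist","w7");c=save("scene","s7",(240,160,400,280),5)
```

```text
pos [0.4372 0.0704 0.1575] yaw -90.01 q6 84.6 shift cm [51.34 -3.22  4.8 ] turn -0.01 t 7.55
```

View pics/w7.png

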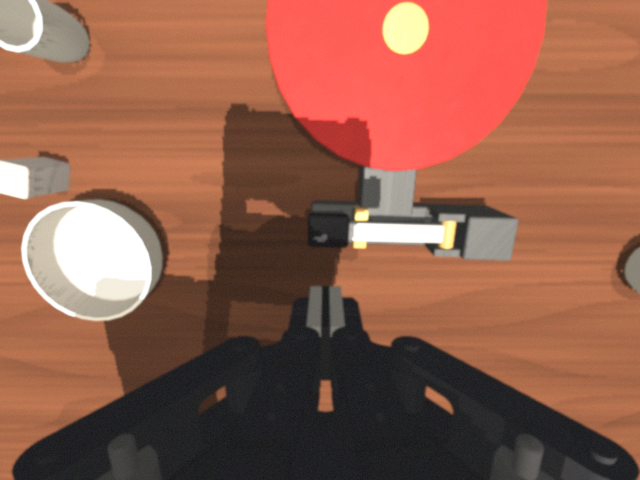

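View pics/s7.png

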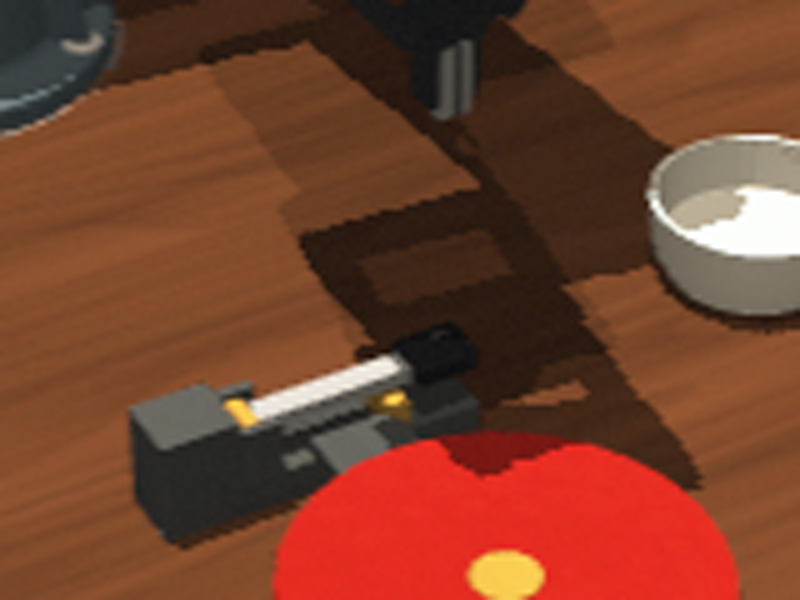

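Call:
jog_arm(motion=[[[28,-4,3,0,4],[28,-4,3,0,4],[28,-4,3,0,4],[28,-4,3,0,4],[28,-4,3,0,4],[57.6,-4,4.8,0,4],[57.6,-4,4.8,0,4],[57.6,-4,4.8,0,4],[57.6,-4,4.8,0,4],[57.6,-4,4.8,0,4]]])

```text
time_s: 8.65
eef_pos: [0.4782, -0.4263, 0.1924]
eef_rot: [[-0.001, -0.003, 1.0], [-1.0, 0.004, -0.001], [-0.004, -1.0, -0.003]]
wrist_force: [1.7, -0.2, -0.5]
grip_width: 0.0401
```

```bash
cat >> h.py <<'E'
H={1:.040,2:.044,4:.052,5:.056};RR={1:.063,2:.0525,4:.0305,5:.0195}
def bowl(n,xy,base=0,wrist=True):
    for nm in ("top","scene","wrist"):
        c=viewer.camera(nm);p=rim(c,xy,RR[n]+.02,H[n]+base,.004)
        if len(p)>15:
            q,r=circ(p[:,:2]);print("bowl",n,nm,len(p),q.round(4),round(float(r),4),p[:,2].mean().round(4))
E
python3 - <<'E'
from h import *
go(.4857,-.5055,.10,-90)
c=viewer.camera("top");W=cloud(c);m=(c["pixels"].max(-1)<70)&(np.hypot(W[...,0]-.436,W[...,1]-.072)<.02);print("pad",W[m].mean(0),m.sum())
save("top","t8")
bowl(1,(.485,-.443))
E
```

```text
pos [ 0.4782 -0.4263  0.1924] yaw -90.05 q6 38.3 shift cm [7.95 9.2  0.78] turn -0.05 t 8.65
pad [0.42981114 0.07621588 0.04082273] 19
bowl 1 top 40 [ 0.4858 -0.4429] 0.0615 0.0403
bowl 1 scene 402 [ 0.4862 -0.4429] 0.0629 0.0388
bowl 1 wrist 1722 [ 0.484  -0.4452] 0.0627 0.0392
```

View pics/t8.png

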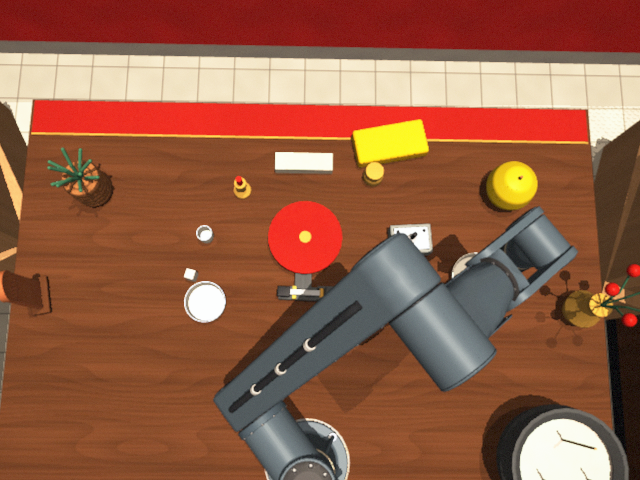

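Run:
```python
from h import *
go(.4855,-.506,.10,-90)
```

```text
pos [ 0.4782 -0.4238  0.1926] yaw -90.06 q6 38.5 shift cm [8.27 9.22 0.77] turn -0.06 t 8.9
```

Call:
jog_arm(motion=[[[4,0,0.4,0,4],[8.2,0,0.7,0,4],[8.2,5,0.7,0,4],[8.2,9.2,0.7,0,4],[8.2,9.2,0.7,0,4],[8.2,9.2,0.7,0,4]]])

```text
time_s: 9.5
eef_pos: [0.4864, -0.5049, 0.1024]
eef_rot: [[0.001, -0.002, 1.0], [-1.0, 0.003, 0.001], [-0.003, -1.0, -0.002]]
wrist_force: [-0.1, 0.8, 0.7]
grip_width: 0.0398
```

Run:
```python
from h import *
bowl(1,(.485,-.443))
go(.4855,-.506,.02,-90)
save("wrist","w9")
```

```text
bowl 1 scene 392 [ 0.4864 -0.4427] 0.0629 0.0391
bowl 1 wrist 2822 [ 0.4841 -0.4455] 0.0627 0.0391
pos [ 0.488  -0.508   0.1064] yaw -89.95 q6 34.7 shift cm [-0.24  8.64 -0.27] turn 0.05 t 9.65
```

View pics/w9.png

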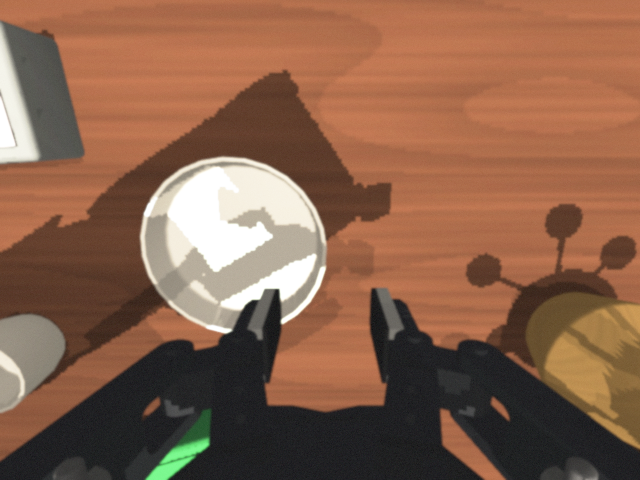

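Call:
jog_arm(motion=[[[-0.2,3,-0.2,0,4],[-0.2,6,-0.2,0,4],[-0.2,8,-0.2,0,4],[-0.2,8.6,-0.2,0,4],[-0.2,8.6,-0.2,0,4],[-0.2,8.6,-0.2,0,4]]])

```text
time_s: 10.3
eef_pos: [0.4853, -0.5064, 0.0193]
eef_rot: [[-0.0, 0.002, 1.0], [-1.0, -0.003, -0.0], [0.003, -1.0, 0.002]]
wrist_force: [-0.7, 0.2, -0.4]
grip_width: 0.04
```

Run:
```python
from h import *
go(.4855,-.506,.02,-90)
save("scene","s10",(40,240,240,390),4)
```

```text
pos [ 0.4853 -0.5064  0.0193] yaw -90.0 q6 34.7 shift cm [-0.04 -0.07  0.02] turn -0.0 t 10.3
```

View pics/s10.png

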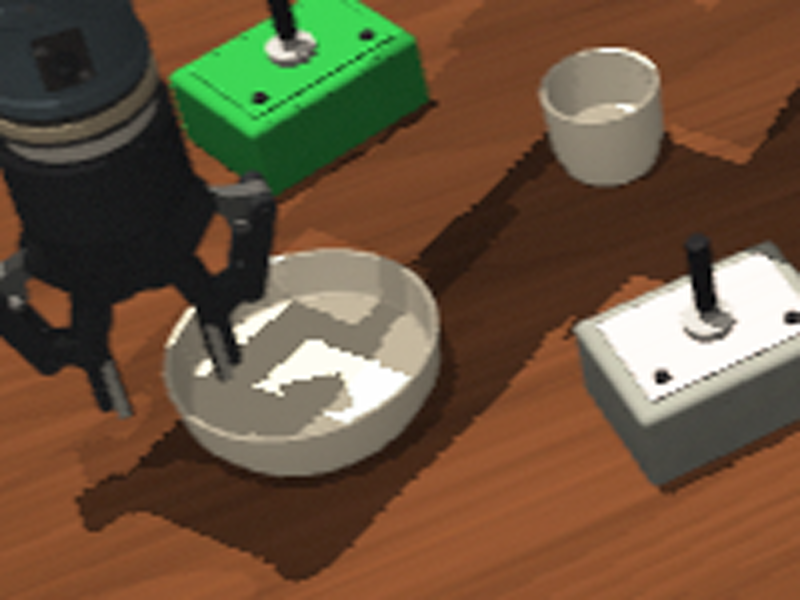

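Call:
jog_arm(motion=[[[0,0,0,0,3],[0,0,0,0,2],[0,0,0,0,1],[0,0,0,0,0],[0,0,0,0,0],[0,0,0,0,0],[0,0,0,0,0],[0,-1,0,0,0],[0,-2,0,0,0],[0,-2.5,0,0,0]]], squeeze=90)

```text
time_s: 11.35
eef_pos: [0.4849, -0.5056, 0.0434]
eef_rot: [[-0.0, 0.001, 1.0], [-1.0, -0.001, -0.0], [0.001, -1.0, 0.001]]
wrist_force: [0.8, 0.5, -1.9]
grip_width: 0.0007
```

Run:
```python
from h import *
go(.4855,-.506,.02,-90)
print(monitor.sense()["moment"])
save("scene","s11",(40,240,240,390),4);save("wrist","w11")
```

```text
pos [ 0.4849 -0.5056  0.0434] yaw -90.0 q6 34.7 shift cm [0.04 2.34 0.06] turn -0.0 t 11.35
[ 0.01066606  0.01818045 -0.01672967]
```

View pics/s11.png

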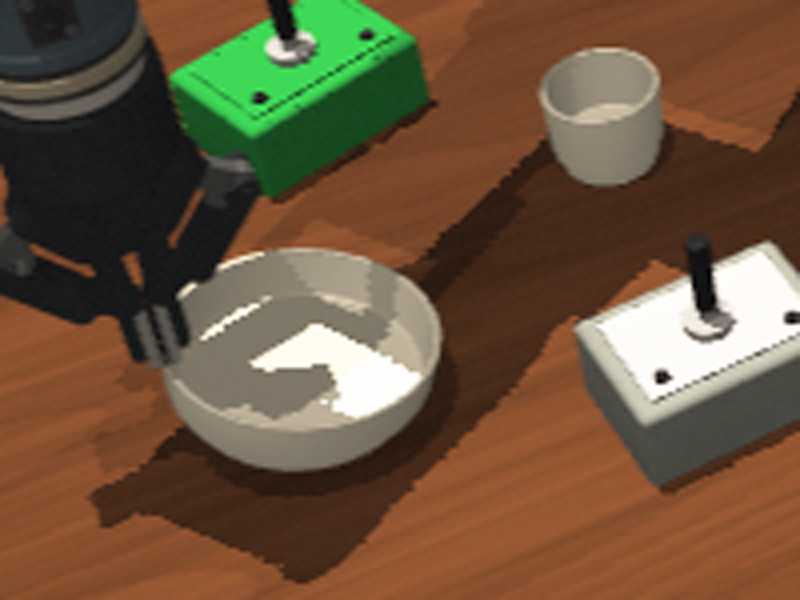

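View pics/w11.png

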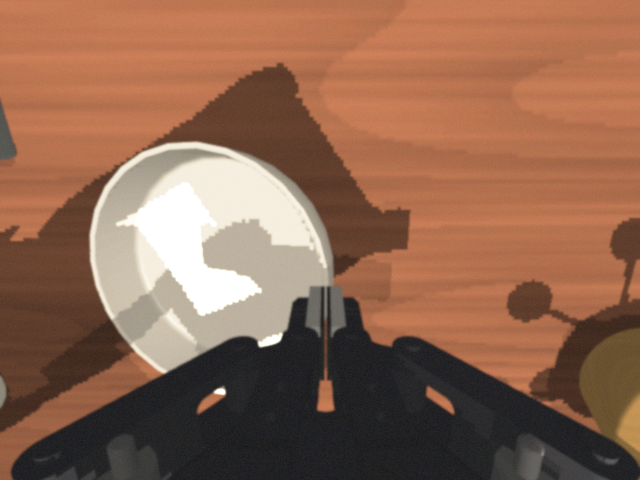

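Run:
```python
from h import *
for n in("scene","wrist"):
    c=viewer.camera(n);W=cloud(c);px=c["pixels"].astype(int)
    m=(W[...,2]>.03)&(W[...,2]<.09)&(abs(np.hypot(W[...,0]-.4855,W[...,1]+.443)-.063)<.006)&(px.min(-1)>110)
    p=W[m];a=np.degrees(np.arctan2(p[:,1]+.443,p[:,0]-.4855))
    for k in range(-180,180,30):
        q=p[(a>=k)&(a<k+30)]
        if len(q)>4: print(n,k,len(q),np.percentile(q[:,2],95).round(4))
```

```text
scene -90 31 0.0657
scene -60 79 0.0643
scene -30 14 0.0556
scene 0 7 0.0462
scene 30 14 0.0411
scene 60 28 0.0374
scene 90 22 0.0387
scene 120 13 0.0431
scene 150 11 0.0476
wrist -180 28 0.0547
wrist -120 58 0.0385
wrist -90 1208 0.0649
wrist -60 908 0.0622
wrist -30 335 0.0557
wrist 0 1055 0.0465
wrist 30 1065 0.0399
wrist 60 718 0.0368
wrist 90 215 0.0389
wrist 120 80 0.0443
wrist 150 10 0.0457
```

Call:
jog_arm(motion=[[[0,0,0,0,0],[0,-2,0,0,0],[0,-4,0,0,0],[0,-6,0,0,0],[0,-8,0,0,0],[0,-10,0,0,0],[0,-12,0,0,0],[0,-14,0,0,0],[0,-14,0,0,0],[0,-14,0,0,0]]], squeeze=120)

```text
time_s: 12.55
eef_pos: [0.4843, -0.505, 0.182]
eef_rot: [[-0.0, 0.0, 1.0], [-1.0, 0.0, -0.0], [-0.0, -1.0, 0.0]]
wrist_force: [-0.2, -0.6, -0.3]
grip_width: 0.0005
```

Run:
```python
from h import *
go(.586,-.051,.183,-90)
print(monitor.sense()["moment"],monitor.sense()["wrist_force"])
save("scene","s12");save("wrist","w12")
```

```text
pos [ 0.4843 -0.505   0.182 ] yaw -90.02 q6 34.7 shift cm [-45.4   -0.09  10.16] turn -0.02 t 12.55
[0.01158534 0.04987719 0.00183057] [-0.21756901 -0.6126974  -0.28941108]
```

View pics/s12.png

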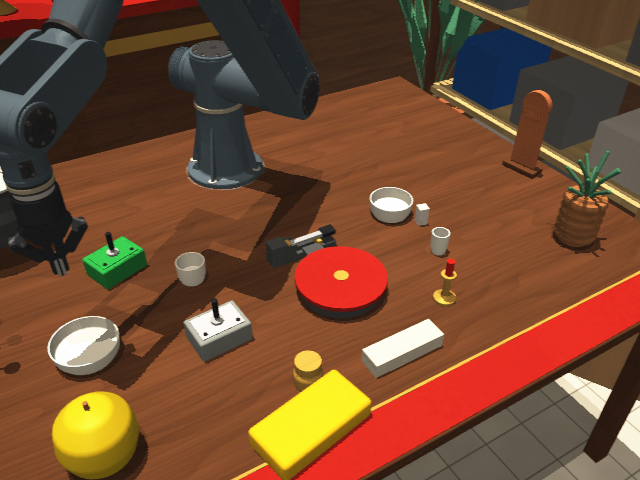

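View pics/w12.png

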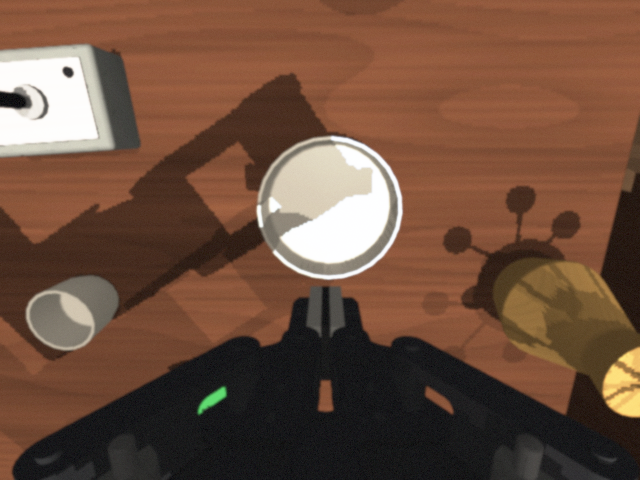

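Run:
```python
from h import *
for n in("scene","wrist"):
    c=viewer.camera(n);W=cloud(c);px=c["pixels"].astype(int)
    u,v=(84,345) if n=="scene" else (330,207)
    xy=ray(c,u,v,.03);print(n,xy)
bowl(1,xy[:2])
```

```text
scene [ 0.49673141 -0.50861548  0.03      ]
wrist [ 0.49426031 -0.50890162  0.03      ]
bowl 1 top 45 [ 0.4922 -0.5073] 0.0636 0.0399
bowl 1 scene 417 [ 0.4946 -0.5062] 0.063 0.0389
bowl 1 wrist 1866 [ 0.4923 -0.5085] 0.0627 0.0391
```

Run:
```python
from h import *
go(.4935,-.445,.10,-90)
```

```text
pos [ 0.4841 -0.5048  0.1812] yaw -90.02 q6 34.7 shift cm [-5.97  8.12  0.95] turn -0.02 t 12.9
```

Call:
jog_arm(motion=[[[-3,0,0.5,0,4],[-6,0,0.9,0,4],[-6,4,0.9,0,4],[-6,8,0.9,0,4],[-6,8,0.9,0,4],[-6,8,0.9,0,4],[-6,8,0.9,0,4]]], squeeze=25)

```text
time_s: 13.6
eef_pos: [0.4944, -0.4468, 0.1043]
eef_rot: [[-0.001, 0.002, 1.0], [-1.0, -0.003, -0.001], [0.003, -1.0, 0.002]]
wrist_force: [-0.2, -0.1, -0.2]
grip_width: 0.0399
```

Run:
```python
from h import *
bowl(1,(.4935,-.507))
go(.4935,-.445,.02,-90)
```

```text
bowl 1 scene 428 [ 0.4946 -0.5061] 0.063 0.0389
bowl 1 wrist 2846 [ 0.4924 -0.5082] 0.0627 0.0391
pos [ 0.4943 -0.4465  0.1045] yaw -90.03 q6 38.3 shift cm [-0.18  8.45 -0.1 ] turn -0.03 t 13.75
```

Call:
jog_arm(motion=[[[-0.2,3,-0.1,0,4],[-0.2,6,-0.1,0,4],[-0.2,8,-0.1,0,4],[-0.2,8.5,-0.1,0,4],[-0.2,8.5,-0.1,0,4],[-0.2,8.5,-0.1,0,3],[-0.2,8.5,-0.1,0,2],[-0.2,8.5,-0.1,0,1],[-0.2,8.5,-0.1,0,0],[-0.2,8.5,-0.1,0,0]]])

```text
time_s: 14.75
eef_pos: [0.4931, -0.444, 0.0183]
eef_rot: [[-0.0, 0.002, 1.0], [-1.0, -0.002, -0.0], [0.002, -1.0, 0.002]]
wrist_force: [1.1, -0.9, 2.2]
grip_width: 0.0009
```

Call:
jog_arm(motion=[[[0,0,0,0,0],[0,0,0,0,0],[0,0,0,0,0],[0,0,0,0,0]]])

```text
time_s: 15.15
eef_pos: [0.4931, -0.4439, 0.0182]
eef_rot: [[-0.0, 0.002, 1.0], [-1.0, -0.002, -0.0], [0.002, -1.0, 0.002]]
wrist_force: [1.0, -0.8, 5.4]
grip_width: 0.0007
```

```bash
cat >> h.py <<'E'
def tilt(xy,R,lo,hi):
  for n in("scene","wrist"):
    c=viewer.camera(n);W=cloud(c);px=c["pixels"].astype(int)
    m=(W[...,2]>lo)&(W[...,2]<hi)&(abs(np.hypot(W[...,0]-xy[0],W[...,1]-xy[1])-R)<.007)&(px.min(-1)>100)
    p=W[m];a=np.degrees(np.arctan2(p[:,1]-xy[1],p[:,0]-xy[0]))
    print(n,[(k,np.percentile(q[:,2],93).round(4)) for k in range(-180,180,30) for q in [p[(a>=k)&(a<k+30)]] if len(q)>5])
E
python3 - <<'E'
from h import *
go(.4935,-.445,.02,-90);tilt((.4935,-.507),.063,.02,.09)
save("scene","s13",(20,240,220,390),4)
save("wrist","w13")
E
```

```text
pos [ 0.4931 -0.4439  0.0182] yaw -90.02 q6 38.4 shift cm [ 0.11 -0.18  0.04] turn -0.02 t 15.15
scene [(-180, np.float64(0.0403)), (-150, np.float64(0.0424)), (-120, np.float64(0.042)), (-90, np.float64(0.0415)), (-60, np.float64(0.0421)), (-30, np.float64(0.0419)), (0, np.float64(0.0419)), (30, np.float64(0.042)), (60, np.float64(0.04)), (120, np.float64(0.0305)), (150, np.float64(0.0391))]
wrist [(-150, np.float64(0.0406)), (-120, np.float64(0.0407)), (-90, np.float64(0.0406)), (-60, np.float64(0.0408)), (-30, np.float64(0.0404)), (0, np.float64(0.0405)), (30, np.float64(0.0405)), (60, np.float64(0.0405))]
```

View pics/s13.png

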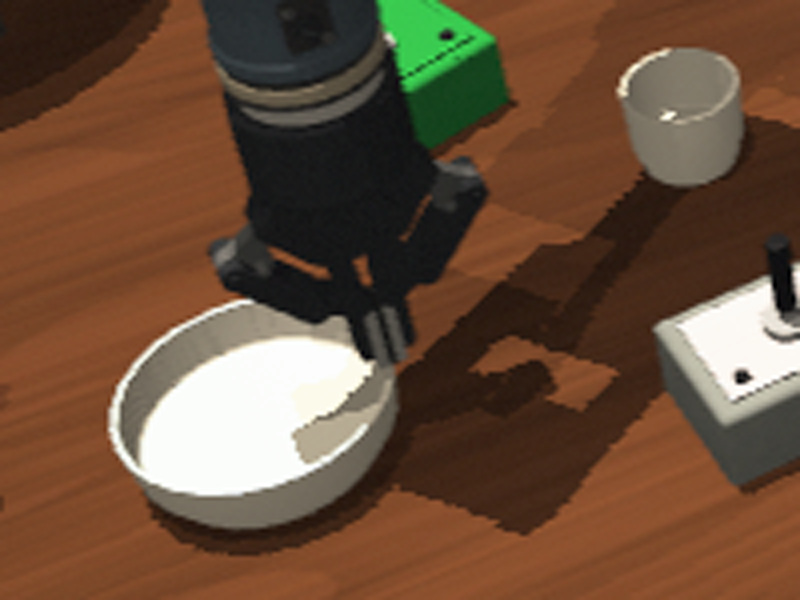

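View pics/w13.png

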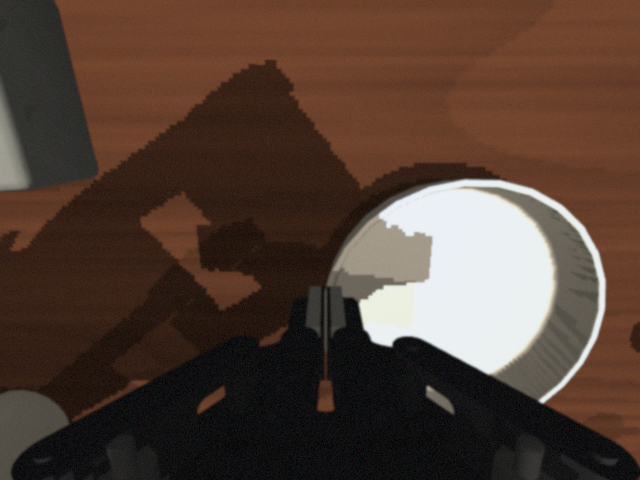

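Call:
jog_arm(motion=[[[0,0,0,0,0],[0,0,0,0,0],[0,-0.3,0,0,0],[0,-0.6,0,0,0],[0,-0.9,0,0,0],[0,-1.2,0,0,0],[0,-1.5,0,0,0],[0,-1.5,0,0,0]]], squeeze=50)

```text
time_s: 16.15
eef_pos: [0.4925, -0.4431, 0.0327]
eef_rot: [[-0.0, 0.0, 1.0], [-1.0, 0.0, -0.0], [-0.0, -1.0, 0.0]]
wrist_force: [0.1, 0.5, -1.4]
grip_width: 0.0005
```

Run:
```python
from h import *
go(.4935,-.445,.02,-90);tilt((.4935,-.507),.063,.02,.09);print(monitor.sense()["moment"])
save("scene","s14",(20,240,220,390),4)
```

```text
pos [ 0.4925 -0.4431  0.0327] yaw -90.02 q6 38.4 shift cm [0.19 1.27 0.1 ] turn -0.02 t 16.15
scene [(-180, np.float64(0.042)), (-150, np.float64(0.0397)), (-120, np.float64(0.0398)), (-90, np.float64(0.0419)), (-60, np.float64(0.0427)), (0, np.float64(0.0515)), (30, np.float64(0.0549)), (60, np.float64(0.0547)), (90, np.float64(0.0285)), (120, np.float64(0.0378)), (150, np.float64(0.0426))]
wrist [(-180, np.float64(0.0274)), (-150, np.float64(0.0391)), (-120, np.float64(0.038)), (-90, np.float64(0.0396)), (-60, np.float64(0.0416)), (0, np.float64(0.05)), (30, np.float64(0.0526)), (60, np.float64(0.0537))]
[ 0.00144008 -0.017827    0.01935429]
```

View pics/s14.png

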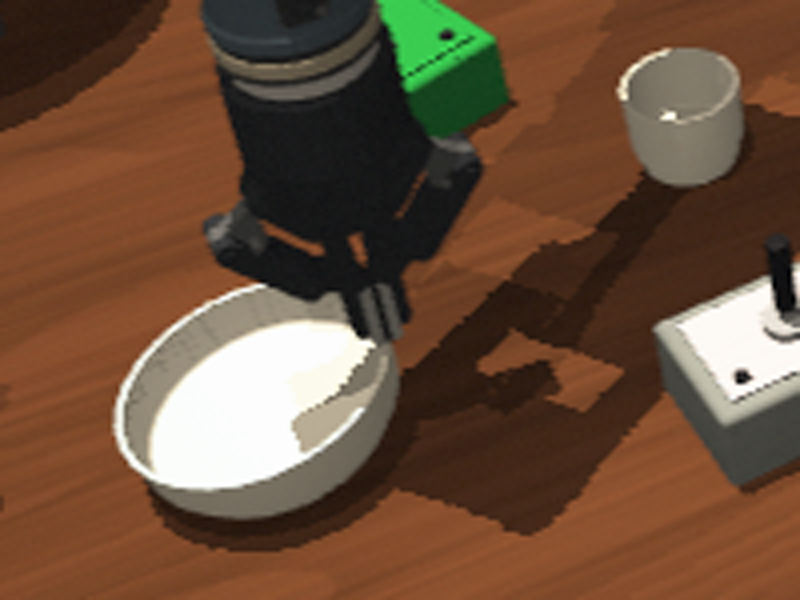

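Call:
jog_arm(motion=[[[0,0.7,0,0,0],[0,1.4,0,0,0],[0,1.4,0,0,1],[0,1.4,0,0,2],[0,1.75,0,0,2],[0,1.75,0,0,2],[0,1.75,0,0,2],[0,1.75,0,0,2]]], squeeze=60)

```text
time_s: 17.1
eef_pos: [0.4923, -0.4432, 0.0147]
eef_rot: [[-0.0, 0.0, 1.0], [-1.0, -0.0, -0.0], [0.0, -1.0, 0.0]]
wrist_force: [-0.2, 0.6, 0.2]
grip_width: 0.0201
```

Run:
```python
from h import *
bowl(1,(.4935,-.507));go(.4935,-.445,.016,-90)
save("scene","s15",(80,280,160,340),10)
```

```text
bowl 1 scene 357 [ 0.4866 -0.5034] 0.0629 0.0392
bowl 1 wrist 6335 [ 0.4845 -0.5056] 0.0626 0.0391
pos [ 0.4924 -0.4433  0.0148] yaw -90.02 q6 38.4 shift cm [ 0.17 -0.12  0.11] turn -0.02 t 17.25
```

View pics/s15.png

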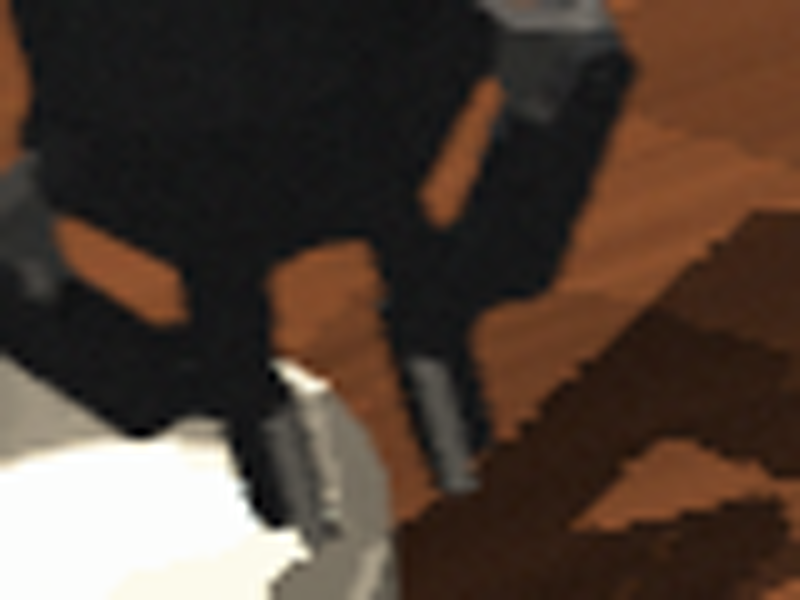

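Call:
jog_arm(motion=[[[0,-0.1,-0.35,0,2],[0,-0.1,-0.7,0,2],[0,-0.1,-0.7,0,2],[0,-0.1,-0.7,0,1],[0,-0.1,-0.7,0,0],[0,-0.1,-0.7,0,0],[0,-0.1,-0.7,0,0],[0,-0.1,-0.7,0,0],[0,-0.1,-0.7,0,0],[0,-0.1,-0.7,0,0]]])

```text
time_s: 18.3
eef_pos: [0.4856, -0.4433, 0.0158]
eef_rot: [[-0.0, 0.0, 1.0], [-1.0, -0.0, -0.0], [0.0, -1.0, 0.0]]
wrist_force: [0.9, -0.2, 0.9]
grip_width: 0.001
```

Call:
jog_arm(motion=[[[0,-0.3,0,0,0],[0,-0.6,0,0,0],[0,-0.9,0,0,0],[0,-1.2,0,0,0],[0,-1.5,0,0,0],[0,-1.8,0,0,0],[0,-2.1,0,0,0],[0,-2.1,0,0,0]]])

```text
time_s: 19.1
eef_pos: [0.4855, -0.4431, 0.0372]
eef_rot: [[-0.0, 0.0, 1.0], [-1.0, 0.0, -0.0], [-0.0, -1.0, 0.0]]
wrist_force: [-0.6, -0.3, -1.5]
grip_width: 0.0006
```

Run:
```python
from h import *
go(.4855,-.445,.016,-90);tilt((.4855,-.505),.063,.02,.09);print(monitor.sense()["moment"])
save("scene","s16",(20,240,220,390),4)
save("wrist","w16")
```

```text
pos [ 0.4855 -0.4431  0.0372] yaw -90.02 q6 37.9 shift cm [0.19 2.12 0.  ] turn -0.02 t 19.1
scene [(-180, np.float64(0.0449)), (-150, np.float64(0.0408)), (-120, np.float64(0.0385)), (-90, np.float64(0.0392)), (-60, np.float64(0.0428)), (-30, np.float64(0.0478)), (0, np.float64(0.0547)), (30, np.float64(0.0604)), (60, np.float64(0.0607)), (90, np.float64(0.0361)), (120, np.float64(0.0482)), (150, np.float64(0.0508))]
wrist [(-180, np.float64(0.0483)), (-150, np.float64(0.0398)), (-120, np.float64(0.0372)), (-90, np.float64(0.0377)), (-60, np.float64(0.0418)), (-30, np.float64(0.048)), (0, np.float64(0.0546)), (30, np.float64(0.0592)), (60, np.float64(0.0608))]
[ 0.07880252 -0.02150178 -0.07446848]
```

View pics/s16.png

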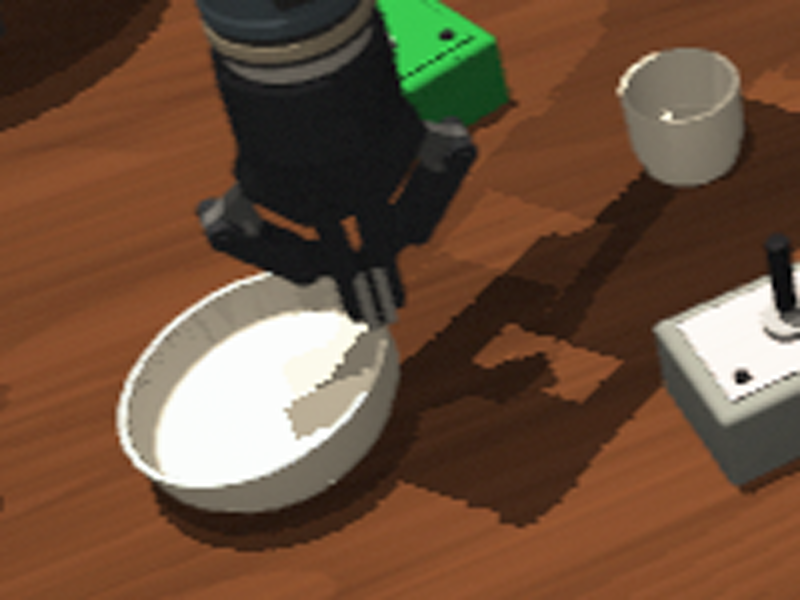

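View pics/w16.png

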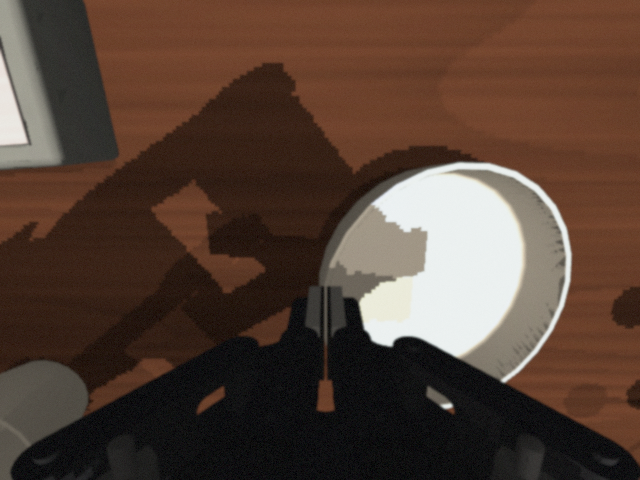

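Call:
jog_arm(motion=[[[0,-0.2,0,0,0],[0,-0.4,0,0,0],[0,-0.6,0,0,0],[0,-0.8,0,0,0],[0,-1.0,0,0,0],[0,-1.2,0,0,0],[0,-1.4,0,0,0],[0,-1.6,0,0,0],[0,-1.8,0,0,0],[0,-2.0,0,0,0]]])

```text
time_s: 20.3
eef_pos: [0.4853, -0.4431, 0.0569]
eef_rot: [[-0.0, -0.0, 1.0], [-1.0, 0.0, -0.0], [-0.0, -1.0, -0.0]]
wrist_force: [-0.6, 0.4, -1.9]
grip_width: 0.0008
```

Run:
```python
from h import *
go(.4855,-.445,.016,-90);tilt((.4855,-.505),.063,.02,.11);print(monitor.sense()["moment"])
save("scene","s17",(20,240,220,390),4)
save("wrist","w17")
```

```text
pos [ 0.4853 -0.4431  0.0569] yaw -90.02 q6 37.9 shift cm [0.19 4.09 0.02] turn -0.02 t 20.3
scene [(-180, np.float64(0.0503)), (-150, np.float64(0.0426)), (-60, np.float64(0.0431)), (-30, np.float64(0.0529)), (0, np.float64(0.0668)), (30, np.float64(0.0767)), (60, np.float64(0.082)), (90, np.float64(0.0531)), (120, np.float64(0.0648)), (150, np.float64(0.0611))]
wrist [(-180, np.float64(0.043)), (-150, np.float64(0.0405)), (-120, np.float64(0.0347)), (-90, np.float64(0.0344)), (-60, np.float64(0.0427)), (-30, np.float64(0.0538)), (0, np.float64(0.0674)), (30, np.float64(0.0774)), (60, np.float64(0.0805)), (150, np.float64(0.0566))]
[ 0.10132712 -0.02373289 -0.01129535]
```

View pics/s17.png

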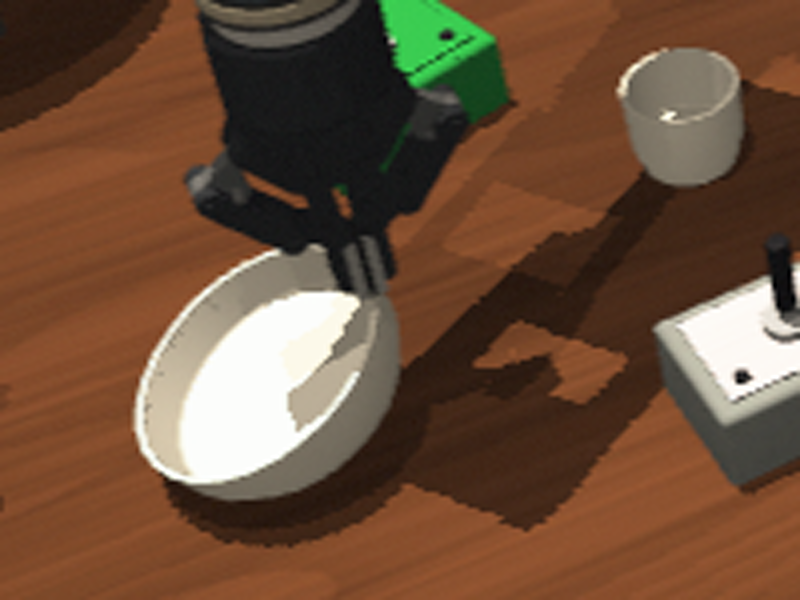

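Run:
```python
from h import *
c=viewer.camera("scene");K=c["K"];T=c["camera_from_world"]
def pr(p):
    q=T[:3,:3]@np.array(p)+T[:3,3];q=K@q/q[2];return ((q[0]-20)*4,(q[1]-240)*4)
p=monitor.sense()["eef_pos"];print(p,pr(p),pr(p+np.array([0,0,.0187])),pr(p+np.array([0,0,.028])),pr(p+np.array([.011,0,0])))
W=cloud(c)
for (u,v) in((370,285),(385,312),(395,340),(340,250),(375,260)): print((u,v),W[240+v//4,20+u//4].round(4))
save("scene","s18",(80,280,140,325),13)
```

```text
[ 0.48533025 -0.44296876  0.05666621] (np.float64(374.4712905105679), np.float64(315.534734956746)) (np.float64(366.52496019236025), np.float64(288.11163421437027)) (np.float64(362.513954521477), np.float64(274.2694947378827)) (np.float64(381.098259489654), np.float64(329.7604011063397))
(370, 285) [ 0.4967 -0.443   0.088 ]
(385, 312) [ 0.5011 -0.44    0.0715]
(395, 340) [ 0.5101 -0.4409  0.0609]
(340, 250) [ 0.4986 -0.4506  0.1169]
(375, 260) [ 0.4994 -0.4386  0.1039]
```

View pics/s18.png

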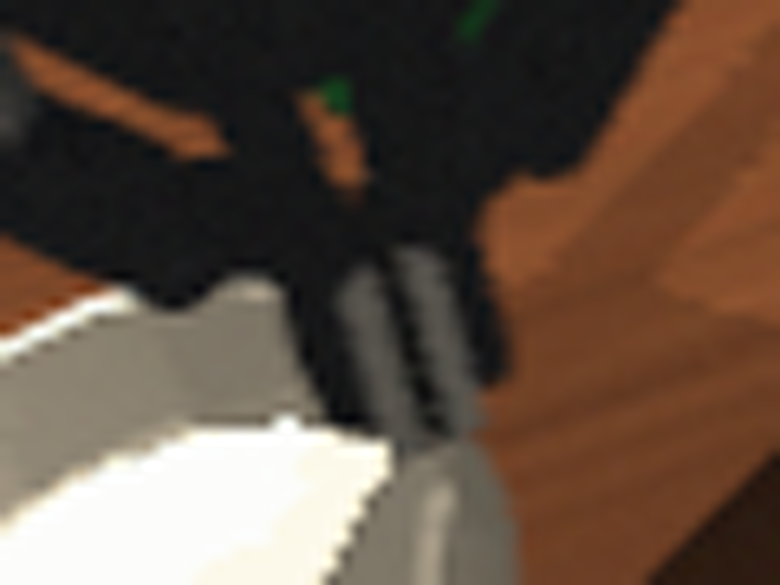

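Call:
jog_arm(motion=[[[0,-0.2,0,0,0],[0,-0.4,0,0,0],[0,-0.6,0,0,0],[0,-0.8,0,0,0],[0,-1.0,0,0,0],[0,-1.2,0,0,0],[0,-1.4,0,0,0],[0,-1.5,0,0,0],[0,-1.5,0,0,0],[0,-1.5,0,0,0]]])

```text
time_s: 21.6
eef_pos: [0.4854, -0.4431, 0.0717]
eef_rot: [[-0.0, -0.0, 1.0], [-1.0, 0.0, -0.0], [-0.0, -1.0, -0.0]]
wrist_force: [0.6, 0.4, -1.7]
grip_width: 0.0009
```

Run:
```python
from h import *
go(.4855,-.445,.016,-90);tilt((.4855,-.503),.061,.02,.12);print(monitor.sense()["moment"])
save("scene","s19",(20,240,220,390),4)
save("wrist","w19")
```

```text
pos [ 0.4854 -0.4431  0.0717] yaw -90.01 q6 37.9 shift cm [0.19 5.57 0.01] turn -0.01 t 21.6
scene [(-180, np.float64(0.0621)), (-150, np.float64(0.0511)), (-120, np.float64(0.0454)), (-90, np.float64(0.0466)), (-60, np.float64(0.0531)), (-30, np.float64(0.0679)), (0, np.float64(0.0808)), (30, np.float64(0.0908)), (60, np.float64(0.0961)), (90, np.float64(0.0668)), (120, np.float64(0.082)), (150, np.float64(0.0751))]
wrist [(-180, np.float64(0.054)), (-150, np.float64(0.0511)), (-120, np.float64(0.0448)), (-90, np.float64(0.0457)), (-60, np.float64(0.0533)), (-30, np.float64(0.0657)), (0, np.float64(0.081)), (30, np.float64(0.0915)), (60, np.float64(0.0945)), (150, np.float64(0.0513))]
[ 0.09645747 -0.02569481 -0.03138606]
```

View pics/s19.png

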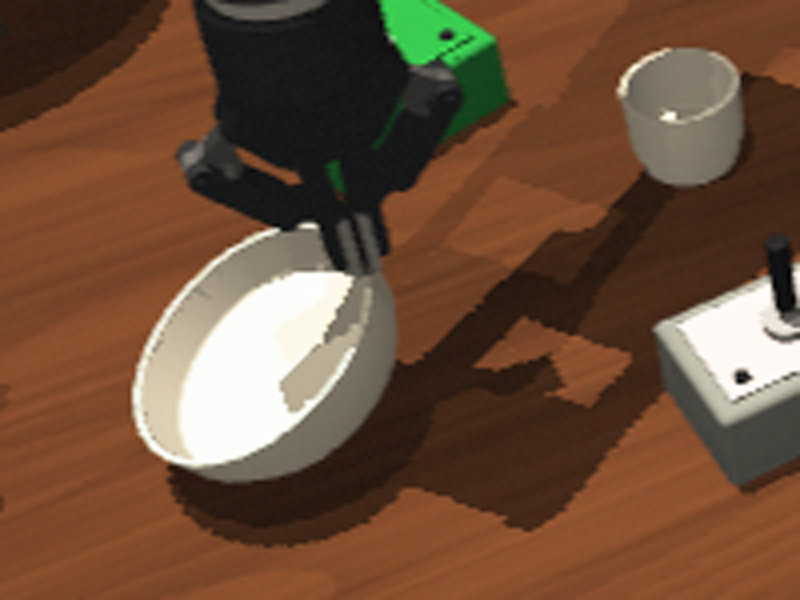

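View pics/w19.png

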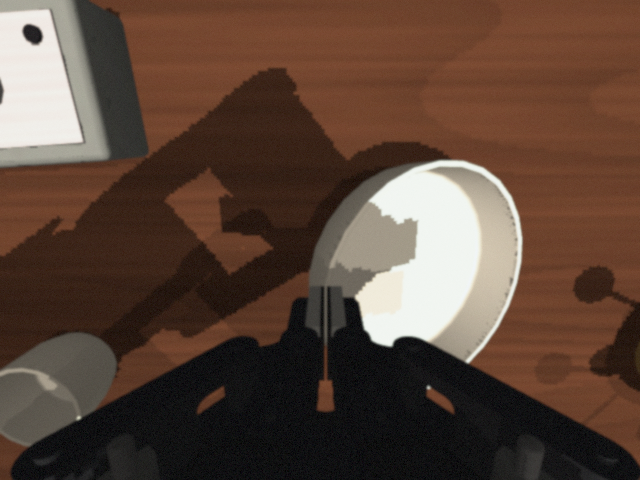

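Call:
jog_arm(motion=[[[0,-0.3,0,0,0],[0,-0.8,0,0,0],[0,-1.5,0,0,0],[0,-2.3,0,0,0],[0,-3.1,0,0,0],[0,-3.9,0,0,0],[0,-4.7,0,0,0],[0,-5.4,0,0,0],[0,-6.0,0,0,0],[0,-6.4,0,0,0]]])

```text
time_s: 22.8
eef_pos: [0.4855, -0.4433, 0.1365]
eef_rot: [[-0.0, 0.0, 1.0], [-1.0, -0.001, -0.0], [0.001, -1.0, 0.0]]
wrist_force: [0.2, -0.5, -2.8]
grip_width: 0.0007
```

Call:
jog_arm(motion=[[[0,-0.4,0,0,0],[0,-1.0,0,0,0],[0,-1.8,0,0,0],[0,-2.6,0,0,0],[0,-3.4,0,0,0],[0,-4.2,0,0,0],[0,-5.0,0,0,0],[0,-5.8,0,0,0],[0,-6.4,0,0,0],[0,-6.8,0,0,0]]])

```text
time_s: 23.8
eef_pos: [0.4855, -0.4434, 0.2045]
eef_rot: [[-0.0, 0.001, 1.0], [-1.0, -0.001, -0.0], [0.001, -1.0, 0.001]]
wrist_force: [-0.1, 0.8, -1.7]
grip_width: 0.0007
```

Run:
```python
from h import *
go(.586,.075,.2,-90);print(monitor.sense()["moment"],monitor.sense()["wrist_force"])
save("scene","s20")
```

```text
pos [ 0.4855 -0.4434  0.2045] yaw -90.01 q6 37.9 shift cm [-51.84   0.42  10.04] turn -0.01 t 23.8
[ 0.1159327  -0.02224546 -0.02008484] [-0.14822055  0.83952511 -1.65411175]
```

View pics/s20.png

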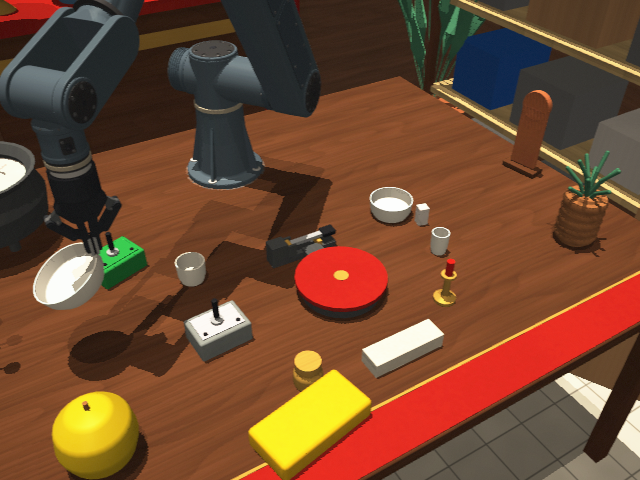

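Call:
jog_arm(motion=[[[-0.4,0,0.1,0,0],[-1.1,0,0.2,0,0],[-2,0,0.4,0,0],[-3,0,0.6,0,0],[-4,0,0.8,0,0],[-5,0,1,0,0],[-6,0,1.2,0,0],[-7,0,1.4,0,0],[-8,0,1.6,0,0],[-9,0,1.8,0,0]]])

```text
time_s: 24.85
eef_pos: [0.5036, -0.3523, 0.2038]
eef_rot: [[-0.0, 0.0, 1.0], [-1.0, -0.0, -0.0], [0.0, -1.0, 0.0]]
wrist_force: [-0.1, -0.6, -2.6]
grip_width: 0.0009
```

Call:
jog_arm(motion=[[[-1,0,0.2,0,0],[-2,0,0.4,0,0],[-3,0,0.6,0,0],[-4,0,0.8,0,0],[-5,0,1,0,0],[-6,0,1.2,0,0],[-7,0,1.4,0,0],[-8,0,1.6,0,0],[-9,0,1.8,0,0],[-10,0,2,0,0]]])

```text
time_s: 25.85
eef_pos: [0.5236, -0.2523, 0.2037]
eef_rot: [[-0.0, 0.0, 1.0], [-1.0, 0.0, -0.0], [-0.0, -1.0, 0.0]]
wrist_force: [-0.0, -0.6, -1.8]
grip_width: 0.0008
```

Call:
jog_arm(motion=[[[-1,0,0.2,0,0],[-2,0,0.4,0,0],[-3,0,0.6,0,0],[-4,0,0.8,0,0],[-5,0,1,0,0],[-6,0,1.2,0,0],[-7,0,1.4,0,0],[-8,0,1.6,0,0],[-9,0,1.8,0,0],[-10,0,2,0,0]]])

```text
time_s: 26.85
eef_pos: [0.5436, -0.1523, 0.2038]
eef_rot: [[-0.0, 0.0, 1.0], [-1.0, -0.0, -0.0], [0.0, -1.0, 0.0]]
wrist_force: [-0.1, -0.6, -1.1]
grip_width: 0.0008
```

Call:
jog_arm(motion=[[[-1,0,0.2,0,0],[-2,0,0.4,0,0],[-3,0,0.6,0,0],[-4,0,0.8,0,0],[-5,0,1,0,0],[-6,0,1.2,0,0],[-7,0,1.4,0,0],[-8,0,1.6,0,0],[-9,0,1.8,0,0],[-10,0,2,0,0]]])

```text
time_s: 27.85
eef_pos: [0.5636, -0.0523, 0.2037]
eef_rot: [[-0.0, -0.0, 1.0], [-1.0, -0.0, -0.0], [0.0, -1.0, -0.0]]
wrist_force: [0.1, -0.3, -1.8]
grip_width: 0.0011
```

Run:
```python
from h import *
go(.586,.075,.2,-90);print(monitor.sense()["moment"],monitor.sense()["wrist_force"])
save("scene","s21")
```

```text
pos [ 0.5636 -0.0523  0.2037] yaw -90.01 q6 73.4 shift cm [-12.74   0.37   2.24] turn -0.01 t 27.85
[ 0.09562796  0.00145618 -0.04247282] [ 0.11665973 -0.32917858 -1.79079027]
```

View pics/s21.png

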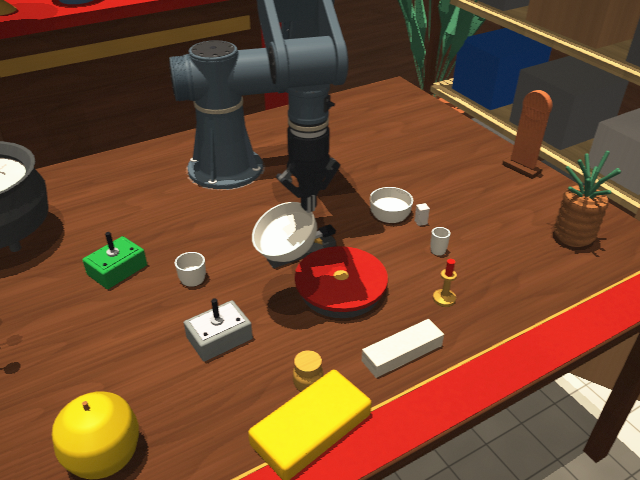

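Call:
jog_arm(motion=[[[-1.5,0,0.3,0,0],[-3,0,0.5,0,0],[-4.5,0,0.8,0,0],[-6,0,1,0,0],[-7.5,0,1.3,0,0],[-9,0,1.6,0,0],[-10.5,0,1.8,0,0],[-11.7,0,2.1,0,0],[-12.5,0,2.2,0,0],[-12.7,0,2.2,0,0]]])

```text
time_s: 28.9
eef_pos: [0.5856, 0.0748, 0.2037]
eef_rot: [[0.001, 0.0, 1.0], [-1.0, 0.0, 0.001], [-0.0, -1.0, 0.0]]
wrist_force: [0.4, -0.4, -1.7]
grip_width: 0.0008
```

Call:
jog_arm(motion=[[[0,0.5,0,0,0],[0,1.5,0,0,0],[0,2.5,0,0,0],[0,3.5,0,0,0],[0,4.5,0,0,0],[0,5.5,0,0,0],[0,6.5,0,0,0],[0,7.5,0,0,0],[0,8.3,0,0,0],[0,8.8,0,0,0]]])

```text
time_s: 29.9
eef_pos: [0.5852, 0.0739, 0.1147]
eef_rot: [[-0.0, -0.001, 1.0], [-1.0, 0.0, -0.0], [-0.0, -1.0, -0.001]]
wrist_force: [-0.2, -0.4, -1.5]
grip_width: 0.0009
```

Run:
```python
from h import *
go(.586,.075,.059,-90);tilt((.586,.013),.06,.05,.16)
save("scene","s22",(220,160,420,310),4)
```

```text
pos [0.5852 0.0739 0.1147] yaw -90.01 q6 86.4 shift cm [-0.11  5.57  0.09] turn -0.01 t 29.9
scene [(-180, np.float64(0.1047)), (-150, np.float64(0.0947)), (-90, np.float64(0.088)), (-60, np.float64(0.0941)), (-30, np.float64(0.1081)), (0, np.float64(0.1207)), (30, np.float64(0.1344)), (60, np.float64(0.1346)), (90, np.float64(0.132)), (120, np.float64(0.13)), (150, np.float64(0.1182))]
wrist [(-180, np.float64(0.0952)), (-150, np.float64(0.0921)), (-120, np.float64(0.0859)), (-90, np.float64(0.087)), (-60, np.float64(0.0949)), (-30, np.float64(0.1071)), (0, np.float64(0.1227)), (30, np.float64(0.1337)), (60, np.float64(0.137)), (120, np.float64(0.0964)), (150, np.float64(0.0937))]
```

View pics/s22.png

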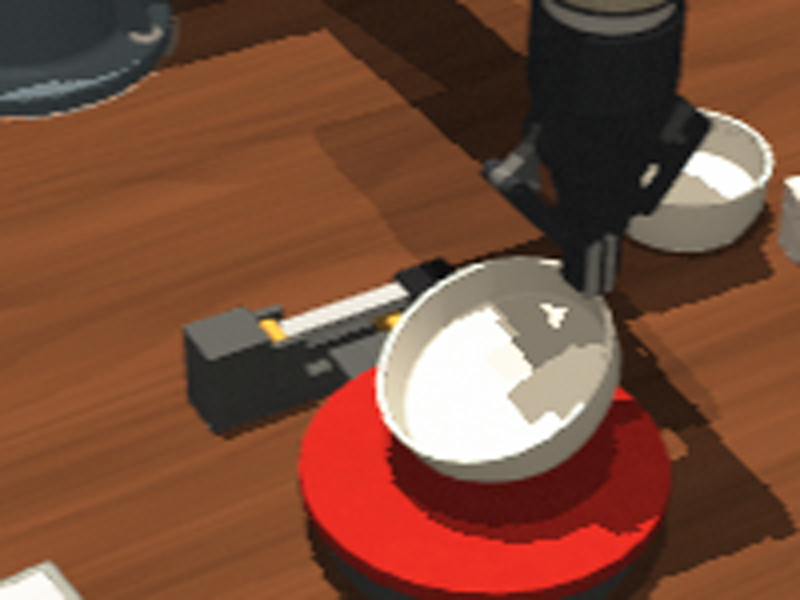

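Call:
jog_arm(motion=[[[0,0.4,0,0,0],[0,0.8,0,0,0],[0,1.2,0,0,0],[0,1.6,0,0,0],[0,2.0,0,0,0],[0,2.4,0,0,0],[0,2.8,0,0,0],[0,3.2,0,0,0],[0,3.6,0,0,0],[0,4.0,0,0,0]]])

```text
time_s: 31.05
eef_pos: [0.5856, 0.0738, 0.0755]
eef_rot: [[-0.0, 0.0, 1.0], [-1.0, 0.0, -0.0], [-0.0, -1.0, 0.0]]
wrist_force: [0.2, 0.0, -0.2]
grip_width: 0.0009
```

Call:
jog_arm(motion=[[[0,0.3,0,0,0],[0,0.6,0,0,0],[0,0.9,0,0,0],[0,1.2,0,0,0],[0,1.5,0,0,0],[0,1.5,0,0,0]]])

```text
time_s: 31.65
eef_pos: [0.5853, 0.0738, 0.0603]
eef_rot: [[-0.0, -0.001, 1.0], [-1.0, -0.0, -0.0], [0.0, -1.0, -0.001]]
wrist_force: [0.1, 1.6, 0.4]
grip_width: 0.0009
```

Run:
```python
from h import *
go(.586,.075,.059,-90);tilt((.586,.013),.06,.05,.16);bowl(1,(.586,.013),.042)
save("scene","s23",(220,160,420,310),4)
```

```text
pos [0.5853 0.0738 0.0603] yaw -90.0 q6 86.4 shift cm [-0.12  0.13  0.07] turn -0.0 t 31.65
scene [(-180, np.float64(0.0817)), (-150, np.float64(0.0825)), (-120, np.float64(0.0845)), (-90, np.float64(0.083)), (-60, np.float64(0.0822)), (-30, np.float64(0.0828)), (0, np.float64(0.0851)), (30, np.float64(0.0845)), (60, np.float64(0.0834)), (90, np.float64(0.0792)), (120, np.float64(0.0826)), (150, np.float64(0.0826))]
wrist [(-180, np.float64(0.0575)), (-150, np.float64(0.0818)), (-120, np.float64(0.0817)), (-90, np.float64(0.0818)), (-60, np.float64(0.0824)), (-30, np.float64(0.0831)), (0, np.float64(0.084)), (30, np.float64(0.0846)), (60, np.float64(0.0848))]
bowl 1 top 85 [0.5841 0.0113] 0.0626 0.0821
bowl 1 scene 322 [0.5864 0.0122] 0.0629 0.0815
bowl 1 wrist 5448 [0.5838 0.0112] 0.0627 0.0817
```

View pics/s23.png

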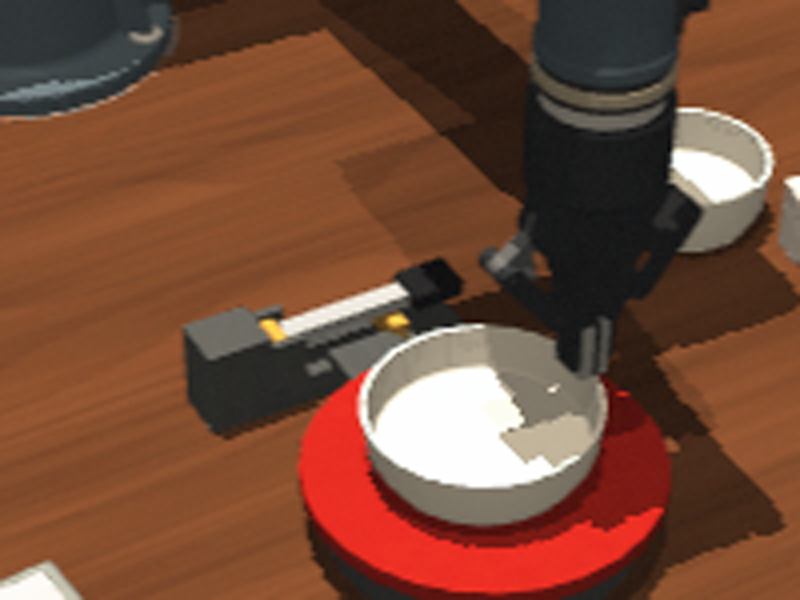

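Call:
jog_arm(motion=[[[0,0.15,0,0,0],[0,0.15,0,0,0.5],[0,0.15,0,0,1],[0,0.15,0,0,2],[0,0.15,0,0,3],[0,-3,0,0,3],[0,-7,0,0,3],[0,-11,0,0,3],[0,-13,0,0,3],[0,-13,0,0,3]]])

```text
time_s: 32.95
eef_pos: [0.588, 0.0737, 0.1946]
eef_rot: [[-0.0, 0.008, 1.0], [-1.0, -0.001, -0.0], [0.001, -1.0, 0.008]]
wrist_force: [0.8, -0.5, 0.4]
grip_width: 0.0299
```

Run:
```python
from h import *
bowl(1,(.586,.012),.042);bowl(2,(.4085,.274));bowl(4,(.391,-.251));bowl(5,(.59,.2815))
go(.409,.222,.2,-90);
save("scene","s24")
```

```text
bowl 1 top 76 [0.5845 0.012 ] 0.0629 0.0822
bowl 1 scene 335 [0.5866 0.0124] 0.0628 0.0809
bowl 1 wrist 2098 [0.5837 0.0113] 0.0627 0.0811
bowl 2 top 42 [0.4514 0.2777] 0.0238 0.0441
bowl 2 scene 155 [0.4103 0.2745] 0.0523 0.0432
bowl 2 wrist 580 [0.4073 0.2723] 0.0519 0.043
bowl 4 top 82 [ 0.3898 -0.2514] 0.03 0.0523
bowl 4 scene 145 [ 0.3919 -0.2507] 0.0299 0.051
bowl 4 wrist 466 [ 0.3894 -0.2517] 0.03 0.0507
bowl 5 top 46 [0.5887 0.2815] 0.019 0.0557
bowl 5 scene 85 [0.5912 0.2819] 0.0194 0.055
bowl 5 wrist 663 [0.588  0.2803] 0.0192 0.055
pos [0.5854 0.0738 0.1903] yaw -90.01 q6 86.4 shift cm [-14.82  -0.96 -17.64] turn -0.01 t 33.55
```

View pics/s24.png

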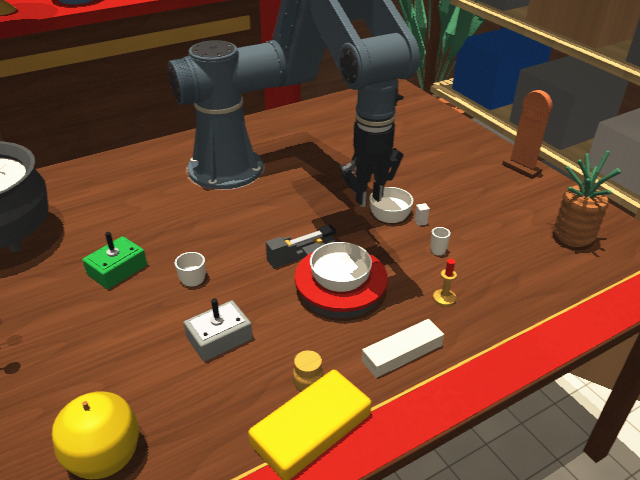

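Call:
jog_arm(motion=[[[-5,0,-6,0,3],[-10,0,-12,0,3],[-14.8,0,-17.7,0,3],[-14.8,0,-17.7,0,3],[-14.8,3,-17.7,0,3],[-14.8,7,-17.7,0,3],[-14.8,8,-17.7,0,3],[-14.8,8,-17.7,0,3],[-14.8,8,-17.7,0,3],[-14.8,8,-17.7,0,3]]])

```text
time_s: 34.6
eef_pos: [0.4105, 0.2218, 0.112]
eef_rot: [[-0.001, 0.003, 1.0], [-1.0, 0.001, -0.001], [-0.001, -1.0, 0.003]]
wrist_force: [-0.3, 0.0, -0.1]
grip_width: 0.0297
```

Run:
```python
from h import *
bowl(2,(.4085,.274));go(.4085,.2215,.028,-90);
save("wrist","w25")
```

```text
bowl 2 scene 179 [0.4108 0.2748] 0.0523 0.0429
bowl 2 wrist 2311 [0.4069 0.2729] 0.0519 0.0433
pos [0.4097 0.2218 0.1117] yaw -90.06 q6 104.7 shift cm [ 0.03  8.37 -0.14] turn -0.06 t 34.75
```

View pics/w25.png

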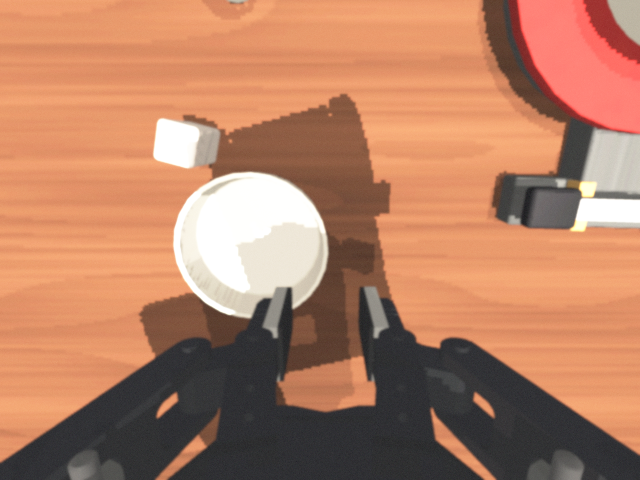

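Call:
jog_arm(motion=[[[0,3,-0.1,0,3],[0,6,-0.1,0,3],[0,8,-0.1,0,3],[0,8.4,-0.1,0,3],[0,8.4,-0.1,0,3],[0,8.4,-0.1,0,2],[0,8.4,-0.1,0,1],[0,8.4,-0.1,0,0],[0,8.4,-0.1,0,0],[0,8.4,-0.1,0,0]]], squeeze=60)

```text
time_s: 35.8
eef_pos: [0.4077, 0.2219, 0.0271]
eef_rot: [[-0.0, 0.001, 1.0], [-1.0, 0.0, -0.0], [-0.0, -1.0, 0.001]]
wrist_force: [-0.4, 0.3, -0.7]
grip_width: -0.0002
```

Call:
jog_arm(motion=[[[0,0,0,0,0],[0,0,0,0,0],[0,0,0,0,0],[0,-0.3,0,0,0],[0,-0.6,0,0,0],[0,-0.9,0,0,0],[0,-1.2,0,0,0],[0,-1.5,0,0,0],[0,-1.8,0,0,0],[0,-2.1,0,0,0]]])

```text
time_s: 36.8
eef_pos: [0.4075, 0.2219, 0.048]
eef_rot: [[-0.0, 0.0, 1.0], [-1.0, 0.0, -0.0], [-0.0, -1.0, 0.0]]
wrist_force: [-0.1, -0.1, 0.2]
grip_width: 0.0001
```

Run:
```python
from h import *
go(.4085,.2215,.028,-90);tilt((.4085,.2735),.053,.03,.09);print(monitor.sense()["wrist_force"])
save("scene","s26",(320,140,480,260),5)
```

```text
pos [0.4075 0.2219 0.048 ] yaw -90.02 q6 104.7 shift cm [0.04 2.   0.1 ] turn -0.02 t 36.8
scene [(-90, np.float64(0.045)), (-60, np.float64(0.0444)), (-30, np.float64(0.0465)), (0, np.float64(0.0453)), (30, np.float64(0.0438)), (60, np.float64(0.044)), (90, np.float64(0.0452)), (120, np.float64(0.0428)), (150, np.float64(0.044))]
wrist [(-120, np.float64(0.0443)), (-90, np.float64(0.0877)), (-60, np.float64(0.0445)), (-30, np.float64(0.0445)), (0, np.float64(0.0446)), (30, np.float64(0.0442)), (60, np.float64(0.0441)), (90, np.float64(0.0439)), (120, np.float64(0.044)), (150, np.float64(0.0434))]
[-0.0597782  -0.79914687 -0.03772885]
```

View pics/s26.png

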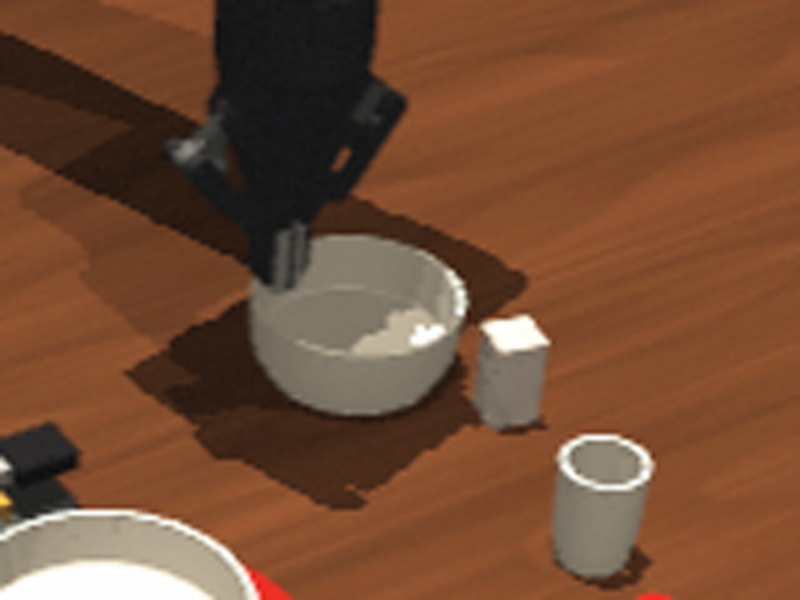

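Call:
jog_arm(motion=[[[0,-1.5,0,0,0],[0,-3,0,0,3],[0,-3,0,0,3],[0,-3,0,0,3],[0,-3,0,0,3]]])

```text
time_s: 37.45
eef_pos: [0.4071, 0.2217, 0.0772]
eef_rot: [[-0.0, -0.001, 1.0], [-1.0, -0.0, -0.0], [0.0, -1.0, -0.001]]
wrist_force: [0.2, 0.6, -0.3]
grip_width: 0.0302
```

Run:
```python
from h import *
bowl(2,(.4085,.274));go(.4085,.2215,.020,-90);
```

```text
bowl 2 scene 178 [0.4104 0.2744] 0.0523 0.043
bowl 2 wrist 3158 [0.407  0.2729] 0.0519 0.0432
pos [0.4071 0.2217 0.0771] yaw -90.02 q6 104.7 shift cm [0.02 5.71 0.15] turn -0.02 t 37.6
```

Call:
jog_arm(motion=[[[0,3,0.1,0,3],[0,5,0.1,0,3],[0,5.7,0.1,0,3],[0,5.7,0.1,0,3],[0,5.7,0.1,0,2],[0,5.7,0.1,0,1],[0,5.7,0.1,0,0],[0,5.7,0.1,0,0],[0,5.7,0.1,0,0],[0,5.7,0.1,0,0]]])

```text
time_s: 38.6
eef_pos: [0.409, 0.2219, 0.0214]
eef_rot: [[-0.0, 0.001, 1.0], [-1.0, 0.0, -0.0], [-0.0, -1.0, 0.001]]
wrist_force: [-0.1, -0.4, 6.6]
grip_width: 0.0008
```

Call:
jog_arm(motion=[[[0,0,0,0,0],[0,0,0,0,0],[0,-0.3,0,0,0],[0,-0.6,0,0,0],[0,-0.9,0,0,0],[0,-1.2,0,0,0],[0,-1.5,0,0,0],[0,-1.8,0,0,0],[0,-2.1,0,0,0],[0,-2.4,0,0,0]]])

```text
time_s: 39.6
eef_pos: [0.4085, 0.2218, 0.045]
eef_rot: [[-0.0, -0.0, 1.0], [-1.0, -0.0, -0.0], [0.0, -1.0, -0.0]]
wrist_force: [0.2, -0.4, -1.1]
grip_width: 0.001
```

Run:
```python
from h import *
go(.4085,.2215,.028,-90);tilt((.4085,.2735),.053,.03,.09);print(monitor.sense()["wrist_force"])
save("scene","s27",(320,140,480,260),5)
```

```text
pos [0.4085 0.2218 0.045 ] yaw -90.01 q6 104.7 shift cm [0.03 1.7  0.  ] turn -0.01 t 39.6
scene [(-90, np.float64(0.0641)), (-60, np.float64(0.0622)), (-30, np.float64(0.0567)), (0, np.float64(0.0539)), (30, np.float64(0.0445)), (60, np.float64(0.04)), (90, np.float64(0.0406)), (120, np.float64(0.0426)), (150, np.float64(0.0483))]
wrist [(-120, np.float64(0.0679)), (-90, np.float64(0.0862)), (-60, np.float64(0.0642)), (-30, np.float64(0.0589)), (0, np.float64(0.052)), (30, np.float64(0.0453)), (60, np.float64(0.0414)), (90, np.float64(0.0408)), (120, np.float64(0.0442)), (150, np.float64(0.0442))]
[-0.77534694  0.15273389 -0.96032945]
```

View pics/s27.png

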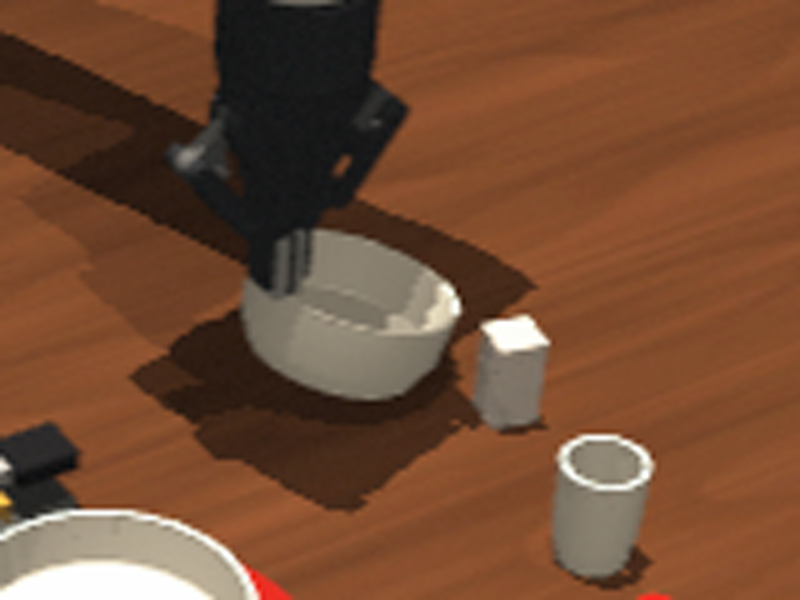

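Call:
jog_arm(motion=[[[0,-0.3,0,0,0],[0,-0.6,0,0,0],[0,-0.9,0,0,0],[0,-1.2,0,0,0],[0,-1.5,0,0,0],[0,-1.8,0,0,0],[0,-2.2,0,0,0],[0,-2.7,0,0,0],[0,-3.3,0,0,0],[0,-4.0,0,0,0]]])

```text
time_s: 40.75
eef_pos: [0.4084, 0.2218, 0.0852]
eef_rot: [[-0.0, -0.0, 1.0], [-1.0, -0.0, -0.0], [0.0, -1.0, -0.0]]
wrist_force: [-1.7, 0.9, -1.3]
grip_width: 0.0006
```

Call:
jog_arm(motion=[[[0,-0.8,0,0,0],[0,-1.6,0,0,0],[0,-2.4,0,0,0],[0,-3.2,0,0,0],[0,-4,0,0,0],[0,-4.8,0,0,0],[0,-5.6,0,0,0],[0,-6.4,0,0,0],[0,-7.0,0,0,0],[0,-7.2,0,0,0]]])

```text
time_s: 41.75
eef_pos: [0.4089, 0.222, 0.1575]
eef_rot: [[-0.0, 0.001, 1.0], [-1.0, 0.0, -0.0], [-0.0, -1.0, 0.001]]
wrist_force: [0.0, -0.4, -1.6]
grip_width: 0.0006
```

Run:
```python
from h import *
p=monitor.sense()["eef_pos"];go(.585,-.04,.157,-90);tilt((.4085,.272),.051,.1,.2);print(monitor.sense()["wrist_force"])
save("scene","s28",(300,120,480,255),4);bowl(1,(.585,.012),.042)
```

```text
pos [0.4089 0.222  0.1575] yaw -90.01 q6 104.7 shift cm [26.19  0.06 17.61] turn -0.01 t 41.75
scene [(-90, np.float64(0.1761)), (-60, np.float64(0.1716)), (-30, np.float64(0.1669)), (0, np.float64(0.1597)), (30, np.float64(0.1484)), (60, np.float64(0.1449)), (90, np.float64(0.1431)), (120, np.float64(0.1484)), (150, np.float64(0.1518))]
wrist [(-180, np.float64(0.1361)), (-150, np.float64(0.1381)), (-120, np.float64(0.1799)), (-90, np.float64(0.1799)), (-60, np.float64(0.1753)), (-30, np.float64(0.1684)), (0, np.float64(0.1583)), (30, np.float64(0.149)), (60, np.float64(0.1438)), (90, np.float64(0.1435)), (120, np.float64(0.148)), (150, np.float64(0.1489))]
[-0.0806238   0.30172274 -1.88029143]
bowl 1 top 161 [0.5842 0.0119] 0.0627 0.0818
bowl 1 scene 313 [0.5865 0.0125] 0.0629 0.081
bowl 1 wrist 792 [0.5764 0.0175] 0.0549 0.081
```

View pics/s28.png

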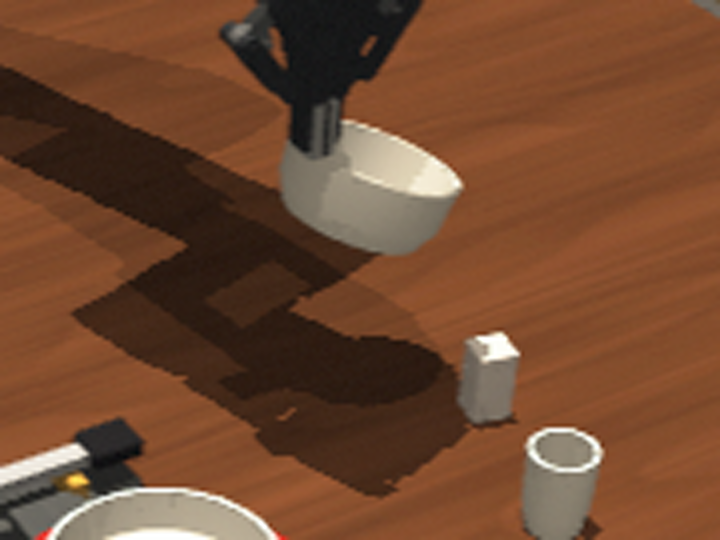

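Call:
jog_arm(motion=[[[0.5,-0.5,0.3,0,0],[1.5,-1,1,0,0],[2.7,-1.5,1.8,0,0],[4,-2,2.7,0,0],[5.3,-2.5,3.5,0,0],[6.6,-3,4.4,0,0],[7.9,-3,5.3,0,0],[9.2,-3,6.2,0,0],[10.5,-3,7,0,0],[11.8,-3,7.9,0,0]]])

```text
time_s: 43.05
eef_pos: [0.4879, 0.1026, 0.1865]
eef_rot: [[-0.001, -0.001, 1.0], [-1.0, 0.0, -0.001], [-0.0, -1.0, -0.001]]
wrist_force: [-0.1, 0.0, -2.4]
grip_width: 0.0007
```

Call:
jog_arm(motion=[[[1.3,0,0.9,0,0],[2.6,0,1.8,0,0],[4,0,2.7,0,0],[5.3,0,3.6,0,0],[6.6,0,4.5,0,0],[8,0,5.4,0,0],[9.3,0,6.3,0,0],[10.7,0,7.2,0,0],[12,0,8.1,0,0],[13,0,8.8,0,0]]])

```text
time_s: 44.05
eef_pos: [0.5764, -0.0276, 0.1867]
eef_rot: [[-0.001, 0.0, 1.0], [-1.0, -0.0, -0.001], [0.0, -1.0, 0.0]]
wrist_force: [-0.4, -0.1, -1.8]
grip_width: 0.0007
```

Call:
jog_arm(motion=[[[0.6,0,0.5,0,0],[1.0,0,0.8,0,0],[1.1,0,0.9,0,0],[1.1,0,0.9,0,0]]])

```text
time_s: 44.45
eef_pos: [0.5842, -0.0369, 0.1866]
eef_rot: [[0.0, -0.001, 1.0], [-1.0, 0.0, 0.0], [-0.0, -1.0, -0.001]]
wrist_force: [0.0, 0.2, -1.0]
grip_width: 0.0004
```

Run:
```python
from h import *
go(.5855,-.038,.11,-90);print(monitor.sense()["wrist_force"]);tilt((.585,.01),.051,.1,.23)
save("scene","s29",(220,140,420,290),4)
```

```text
pos [ 0.5842 -0.0369  0.1866] yaw -90.0 q6 75.4 shift cm [0.11 7.66 0.13] turn 0.0 t 44.45
[ 0.01244293  0.17442343 -1.04166862]
scene [(-120, np.float64(0.1975)), (-90, np.float64(0.2052)), (-60, np.float64(0.202)), (-30, np.float64(0.1937)), (0, np.float64(0.1857)), (30, np.float64(0.178)), (60, np.float64(0.1711)), (90, np.float64(0.1706)), (120, np.float64(0.1742)), (150, np.float64(0.1818))]
wrist [(-180, np.float64(0.1653)), (-150, np.float64(0.1673)), (-120, np.float64(0.1872)), (-90, np.float64(0.2081)), (-60, np.float64(0.2046)), (-30, np.float64(0.1977)), (0, np.float64(0.1878)), (30, np.float64(0.1777)), (60, np.float64(0.1717)), (90, np.float64(0.1706)), (120, np.float64(0.1755)), (150, np.float64(0.1747))]
```

View pics/s29.png

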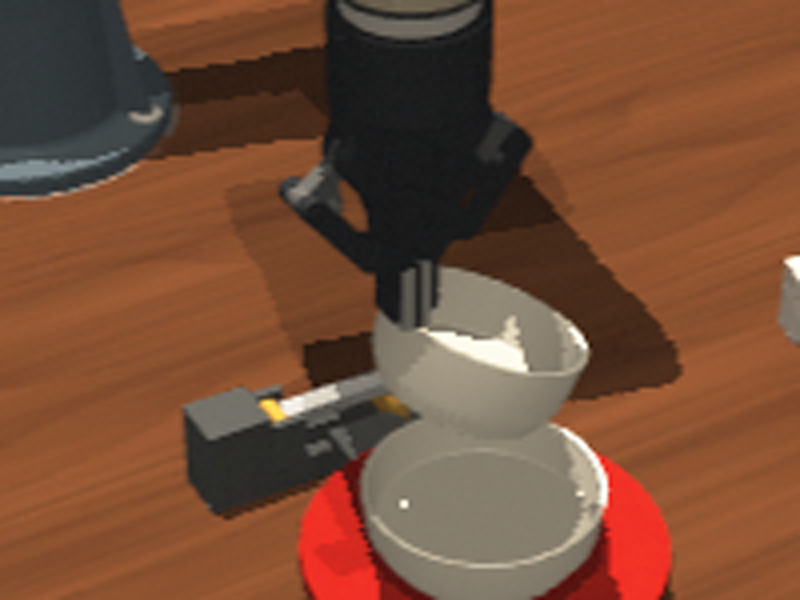

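Call:
jog_arm(motion=[[[0,0.7,0.1,0,0],[0,1.5,0.1,0,0],[0,2.3,0.1,0,0],[0,3.1,0.1,0,0],[0,3.9,0.1,0,0],[0,4.7,0.1,0,0],[0,5.5,0.1,0,0],[0,6.2,0.1,0,0],[0,6.7,0.1,0,0],[0,6.9,0.1,0,0]]])

```text
time_s: 45.6
eef_pos: [0.5852, -0.0372, 0.117]
eef_rot: [[-0.0, -0.001, 1.0], [-1.0, 0.0, -0.0], [-0.0, -1.0, -0.001]]
wrist_force: [1.0, 0.6, -1.8]
grip_width: 0.0007
```

Run:
```python
from h import *
go(.5855,-.038,.086,-90);print(monitor.sense()["wrist_force"]);tilt((.585,.012),.051,.09,.16);bowl(1,(.585,.012),.042)
save("scene","s30",(250,180,390,285),5)
```

```text
pos [ 0.5852 -0.0372  0.117 ] yaw -90.02 q6 75.5 shift cm [0.08 3.1  0.04] turn -0.02 t 45.6
[ 1.0131672   0.57741101 -1.83795778]
scene [(-120, np.float64(0.1265)), (-90, np.float64(0.1356)), (-60, np.float64(0.1324)), (-30, np.float64(0.1257)), (0, np.float64(0.1166)), (30, np.float64(0.1072)), (60, np.float64(0.1016)), (90, np.float64(0.1)), (120, np.float64(0.106)), (150, np.float64(0.1133))]
wrist [(-180, np.float64(0.0951)), (-150, np.float64(0.0976)), (-120, np.float64(0.1396)), (-90, np.float64(0.154)), (-60, np.float64(0.1348)), (-30, np.float64(0.1274)), (0, np.float64(0.1169)), (30, np.float64(0.107)), (60, np.float64(0.1016)), (90, np.float64(0.1011)), (120, np.float64(0.1059)), (150, np.float64(0.1074))]
bowl 1 top 26 [0.589  0.0205] 0.0534 0.0825
bowl 1 scene 397 [0.5981 0.0039] 0.0521 0.0818
bowl 1 wrist 7230 [0.597  0.0094] 0.0453 0.082
```

View pics/s30.png

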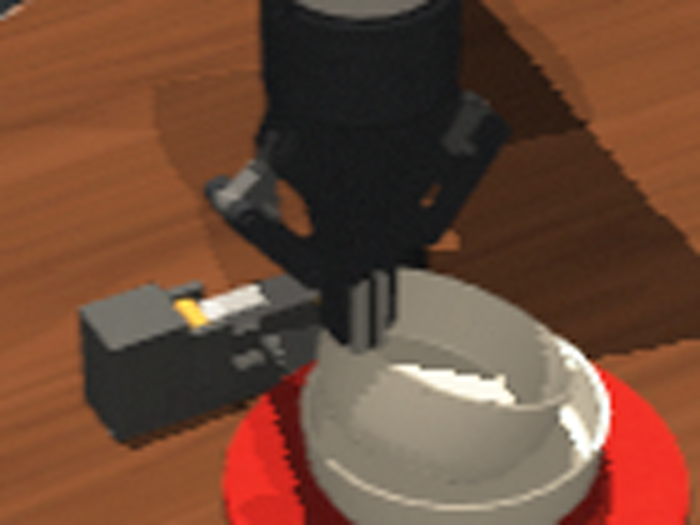

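Call:
jog_arm(motion=[[[0,0.3,0,0,0],[0,0.6,0,0,0],[0,0.9,0,0,0],[0,1.2,0,0,0],[0,1.5,0,0,0],[0,1.8,0,0,0],[0,2.1,0,0,0],[0,2.4,0,0,0],[0,2.7,0,0,0],[0,2.7,0,0,0]]])

```text
time_s: 46.9
eef_pos: [0.5852, -0.0371, 0.0903]
eef_rot: [[-0.0, -0.001, 1.0], [-1.0, 0.0, -0.0], [-0.0, -1.0, -0.001]]
wrist_force: [-0.7, -0.1, -1.2]
grip_width: 0.0008
```

Run:
```python
from h import *
go(.5855,-.038,.086,-90);print(monitor.sense()["wrist_force"]);tilt((.585,.012),.052,.09,.16)
save("scene","s31",(250,180,390,285),5)
```

```text
pos [ 0.5852 -0.0371  0.0903] yaw -90.02 q6 75.5 shift cm [0.09 0.43 0.03] turn -0.02 t 46.9
[-0.73320074 -0.12170308 -1.17161558]
scene [(-90, np.float64(0.1118)), (-60, np.float64(0.1109)), (-30, np.float64(0.1078)), (0, np.float64(0.1052)), (30, np.float64(0.1008)), (60, np.float64(0.0993)), (90, np.float64(0.0989)), (120, np.float64(0.1018)), (150, np.float64(0.0985))]
wrist [(-120, np.float64(0.1134)), (-90, np.float64(0.1475)), (-60, np.float64(0.1112)), (-30, np.float64(0.1087)), (0, np.float64(0.1052)), (30, np.float64(0.1013)), (60, np.float64(0.0988)), (90, np.float64(0.0986)), (120, np.float64(0.1002)), (150, np.float64(0.1055))]
```

View pics/s31.png

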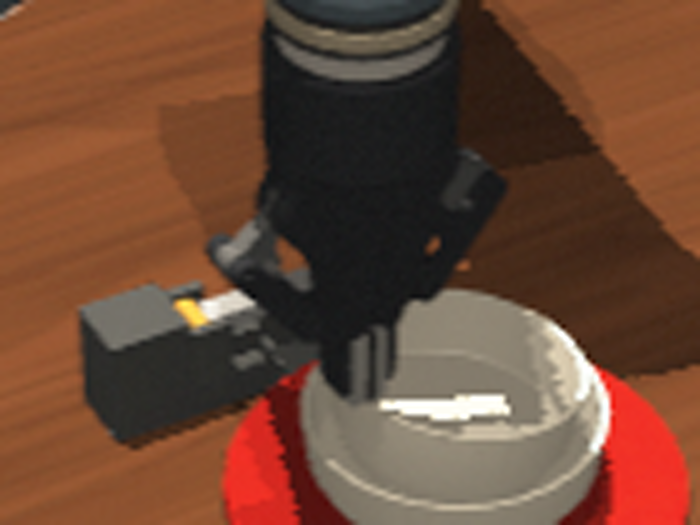

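Call:
jog_arm(motion=[[[0,0.3,0,0,0],[0,0.5,0,0,0],[0,0.5,0,0,0],[0,0.5,0,0,0.6],[0,0.5,0,0,1.2],[0,0.5,0,0,2],[0,0.5,0,0,2.5],[0,-3,0,0,2.5],[0,-7,0,0,2.5],[0,-11,0,0,2.5]]])

```text
time_s: 48.05
eef_pos: [0.585, -0.0371, 0.2016]
eef_rot: [[-0.0, -0.001, 1.0], [-1.0, 0.0, -0.0], [-0.0, -1.0, -0.001]]
wrist_force: [0.2, 0.5, -0.0]
grip_width: 0.0251
```

Run:
```python
from h import *
bowl(1,(.585,.012),.042);bowl(2,(.585,.012),.056);bowl(4,(.391,-.251))
go(.3905,-.251,.15,-90)
save("scene","s32",(250,180,390,285),5)
```

```text
bowl 1 top 16 [0.5873 0.0211] 0.0535 0.0812
bowl 1 scene 458 [0.5903 0.0101] 0.0552 0.0817
bowl 1 wrist 2499 [0.5872 0.0098] 0.0591 0.0816
bowl 2 scene 264 [0.587  0.0109] 0.0521 0.099
bowl 2 wrist 1818 [0.5843 0.0093] 0.0518 0.0992
bowl 4 top 79 [ 0.3899 -0.2514] 0.03 0.052
bowl 4 scene 129 [ 0.3919 -0.2508] 0.0301 0.051
bowl 4 wrist 230 [ 0.3902 -0.2525] 0.0296 0.0509
pos [ 0.5844 -0.037   0.199 ] yaw -90.02 q6 75.5 shift cm [ 21.42   4.95 -19.37] turn -0.02 t 48.5
```

View pics/s32.png

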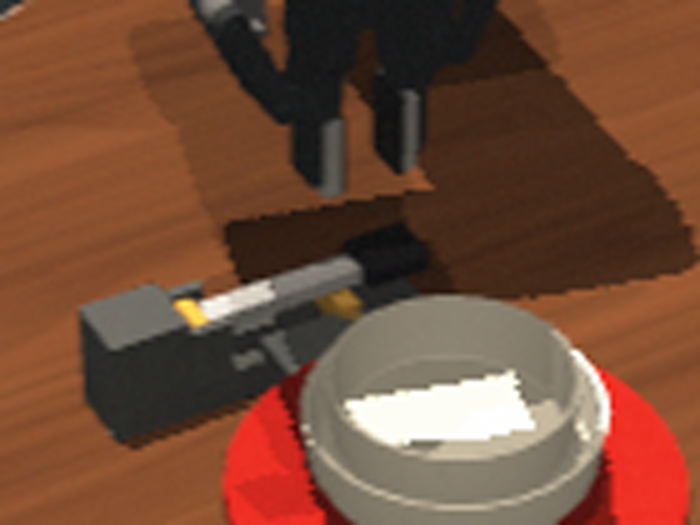

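Call:
jog_arm(motion=[[[5,0,-4.5,0,8.5],[10,2,-9,0,8.5],[16,4,-14.5,0,8.5],[21.4,5,-19.4,0,8.5],[21.4,7,-19.4,0,8.5],[21.4,9,-19.4,0,8.5],[21.4,9,-19.4,0,8.5],[21.4,9,-19.4,0,8.5],[21.4,9,-19.4,0,8.5],[21.4,9,-19.4,0,8.5]]])

```text
time_s: 49.55
eef_pos: [0.3927, -0.2507, 0.1114]
eef_rot: [[0.002, 0.001, 1.0], [-1.0, -0.001, 0.002], [0.001, -1.0, 0.001]]
wrist_force: [-0.5, 0.0, 0.2]
grip_width: 0.0852
```

Run:
```python
from h import *
bowl(4,(.391,-.251));go(.3905,-.2515,.022,-90)
save("wrist","w33")
```

```text
bowl 4 scene 146 [ 0.3918 -0.2506] 0.03 0.0508
bowl 4 wrist 1409 [ 0.3892 -0.2527] 0.03 0.0512
pos [ 0.3925 -0.2506  0.1115] yaw -89.89 q6 43.5 shift cm [ 0.07  8.95 -0.21] turn 0.11 t 49.7
```

View pics/w33.png

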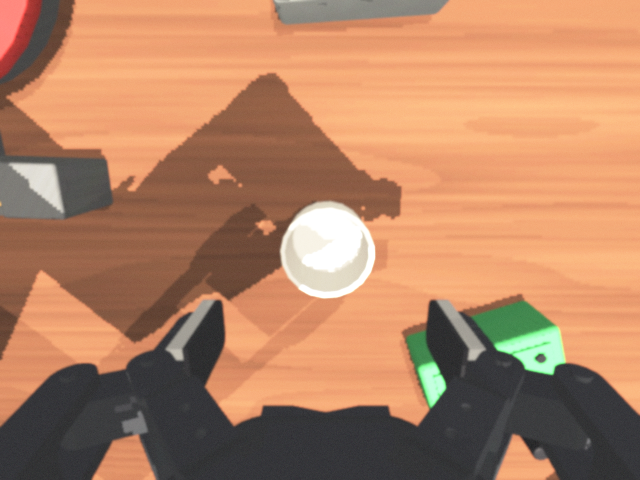

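Call:
jog_arm(motion=[[[0,3,-0.2,0,8.5],[0,6,-0.2,0,8.5],[0,8,-0.2,0,8.5],[0.1,9,-0.2,0,8.5],[0.1,9,-0.2,0,8.5],[0.1,9,-0.2,0,7.5],[0.1,9,-0.2,0,6.5],[0.1,9,-0.2,0,5],[0.1,9,-0.2,0,5],[0.1,9,-0.2,0,5]]], squeeze=40)

```text
time_s: 50.75
eef_pos: [0.39, -0.2525, 0.0227]
eef_rot: [[0.0, 0.002, 1.0], [-1.0, -0.002, 0.0], [0.002, -1.0, 0.002]]
wrist_force: [-0.5, 1.6, 9.8]
grip_width: 0.0611
```

Call:
jog_arm(motion=[[[0,0,0,0,5],[0,0,0,0,5],[0,-0.3,0,0,5],[0,-0.6,0,0,5],[0,-0.9,0,0,5],[0,-1.2,0,0,5],[0,-1.5,0,0,5],[0,-1.8,0,0,5],[0,-2.1,0,0,5],[0,-2.4,0,0,5]]])

```text
time_s: 51.75
eef_pos: [0.3894, -0.2521, 0.0449]
eef_rot: [[-0.0, -0.0, 1.0], [-1.0, 0.0, -0.0], [-0.0, -1.0, -0.0]]
wrist_force: [-0.0, 0.6, -1.3]
grip_width: 0.0608
```

Run:
```python
from h import *
go(.3905,-.2515,.022,-90);print(monitor.sense()["wrist_force"]);tilt((.3905,-.2515),.03,.04,.1)
save("scene","s34",(130,200,270,305),5)
```

```text
pos [ 0.3894 -0.2521  0.0449] yaw -90.02 q6 43.2 shift cm [-0.06  2.29  0.11] turn -0.02 t 51.75
[-0.01863847  0.63013712 -1.26343304]
scene [(-180, np.float64(0.0739)), (-150, np.float64(0.076)), (-90, np.float64(0.0718)), (-60, np.float64(0.0729)), (-30, np.float64(0.0726)), (0, np.float64(0.0728)), (90, np.float64(0.0721)), (120, np.float64(0.0713)), (150, np.float64(0.0719))]
wrist [(-180, np.float64(0.074)), (-150, np.float64(0.074)), (-120, np.float64(0.0743)), (-90, np.float64(0.0952)), (-60, np.float64(0.0746)), (-30, np.float64(0.0744)), (0, np.float64(0.0744)), (30, np.float64(0.0747)), (60, np.float64(0.0973)), (90, np.float64(0.0745)), (120, np.float64(0.0741)), (150, np.float64(0.0739))]
```

View pics/s34.png

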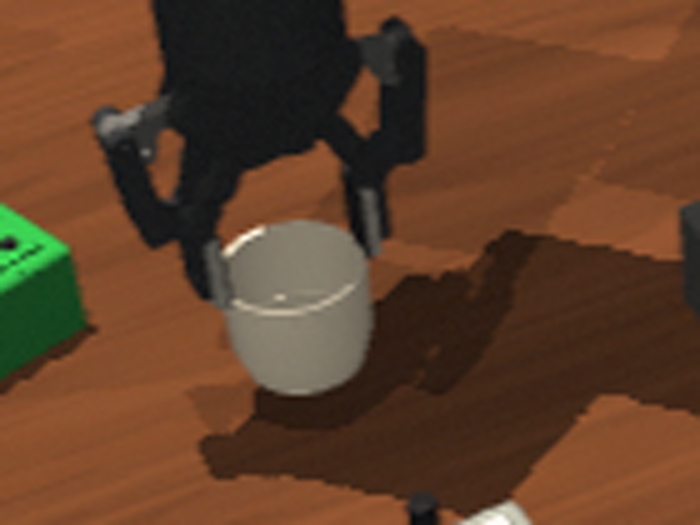

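Call:
jog_arm(motion=[[[0,-1,0,0,5],[0,-2.5,0,0,5],[0,-4,0,0,5],[0,-5.5,0,0,5],[0,-7,0,0,5],[0,-8.5,0,0,5],[0,-10,0,0,5],[0,-11.5,0,0,5],[-1,-13,0.8,0,5],[-2.5,-14,2,0,5]]])

```text
time_s: 52.9
eef_pos: [0.4095, -0.2276, 0.1863]
eef_rot: [[-0.002, 0.001, 1.0], [-1.0, -0.001, -0.002], [0.001, -1.0, 0.001]]
wrist_force: [0.4, -0.4, -1.2]
grip_width: 0.061
```

Call:
jog_arm(motion=[[[-1.5,-0.5,1.1,0,5],[-3.3,-1,2.5,0,5],[-5.3,-1,4,0,5],[-7.3,-1,5.5,0,5],[-9.3,-1,7,0,5],[-11.3,-1,8.5,0,5],[-13.3,-1,10,0,5],[-15.3,-1,11.5,0,5],[-17.3,-1,13,0,5],[-19,-1,14.2,0,5]]])

```text
time_s: 53.9
eef_pos: [0.5518, -0.0359, 0.1951]
eef_rot: [[0.0, -0.0, 1.0], [-1.0, 0.0, 0.0], [-0.0, -1.0, -0.0]]
wrist_force: [0.0, 0.2, -1.0]
grip_width: 0.0607
```

Run:
```python
from h import *
go(.5845,.0108,.0935,-90);print(monitor.sense()["wrist_force"])
```

```text
pos [ 0.5518 -0.0359  0.1951] yaw -89.98 q6 74.7 shift cm [-4.67 10.17  3.28] turn 0.02 t 53.9
[ 0.01654686  0.20537754 -0.98119147]
```

Call:
jog_arm(motion=[[[-1.5,0,1.1,0,5],[-3,0,2.2,0,5],[-4.4,0,3.1,0,5],[-4.6,1,3.3,0,5],[-4.6,2,3.3,0,5],[-4.6,3,3.3,0,5],[-4.6,4,3.3,0,5],[-4.6,5,3.3,0,5],[-4.6,5,3.3,0,5],[-4.6,5,3.3,0,5]]])

```text
time_s: 54.9
eef_pos: [0.5843, 0.0085, 0.1443]
eef_rot: [[-0.001, -0.001, 1.0], [-1.0, 0.0, -0.001], [-0.0, -1.0, -0.001]]
wrist_force: [0.4, 0.9, -0.0]
grip_width: 0.0608
```

Run:
```python
from h import *
go(.5845,.0108,.0935,-90);p=monitor.sense()["eef_pos"]
bowl(4,(.585,.011),p[2]+.0293-.052);bowl(2,(.585,.0105),.056)
save("scene","s35",(250,150,410,270),5)
```

```text
pos [0.5843 0.0085 0.1443] yaw -90.04 q6 79.9 shift cm [-0.23  5.08  0.02] turn -0.04 t 54.9
bowl 4 scene 161 [0.5862 0.009 ] 0.0309 0.1731
bowl 4 wrist 3949 [0.5843 0.0078] 0.03 0.1733
bowl 2 scene 201 [0.5871 0.0111] 0.0519 0.0991
bowl 2 wrist 1847 [0.5845 0.0096] 0.0517 0.0993
```

View pics/s35.png

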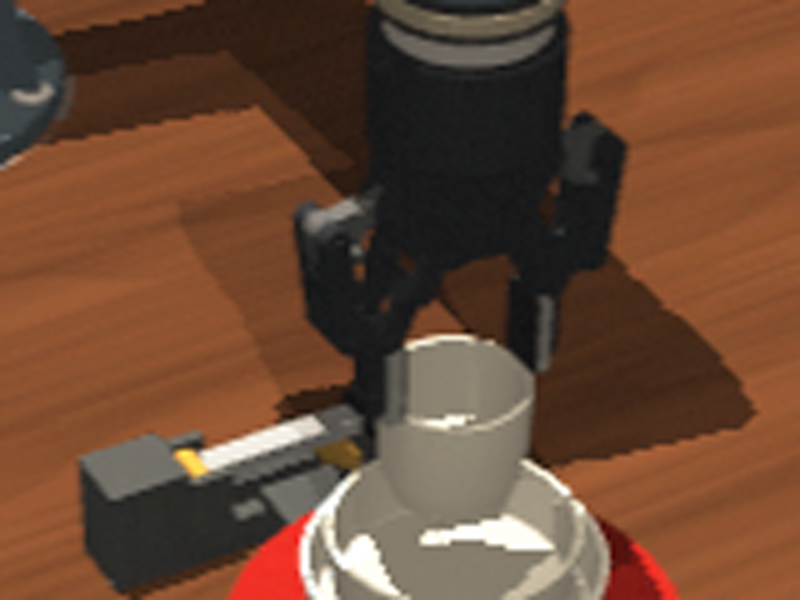

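Call:
jog_arm(motion=[[[-0.2,0.6,0,0,5],[-0.2,1.2,0,0,5],[-0.2,1.8,0,0,5],[-0.2,2.4,0,0,5],[-0.2,3,0,0,5],[-0.2,3.6,0,0,5],[-0.2,4.1,0,0,5],[-0.2,4.6,0,0,5],[-0.2,4.9,0,0,5],[-0.2,5,0,0,5]]])

```text
time_s: 56.25
eef_pos: [0.5843, 0.0108, 0.0943]
eef_rot: [[-0.0, -0.001, 1.0], [-1.0, 0.0, -0.0], [-0.0, -1.0, -0.001]]
wrist_force: [-0.0, 0.1, -1.3]
grip_width: 0.0607
```

Run:
```python
from h import *
go(.5845,.0108,.0935,-90);print(monitor.sense()["wrist_force"])
bowl(4,(.585,.011),.07);
save("scene","s36",(250,150,410,270),5)
```

```text
pos [0.5843 0.0108 0.0943] yaw -90.01 q6 80.1 shift cm [0.   0.08 0.02] turn -0.01 t 56.25
[-0.0043722   0.089215   -1.26196051]
bowl 4 scene 175 [0.586  0.0111] 0.0306 0.1219
bowl 4 wrist 4190 [0.584 0.01 ] 0.0299 0.1224
```

View pics/s36.png

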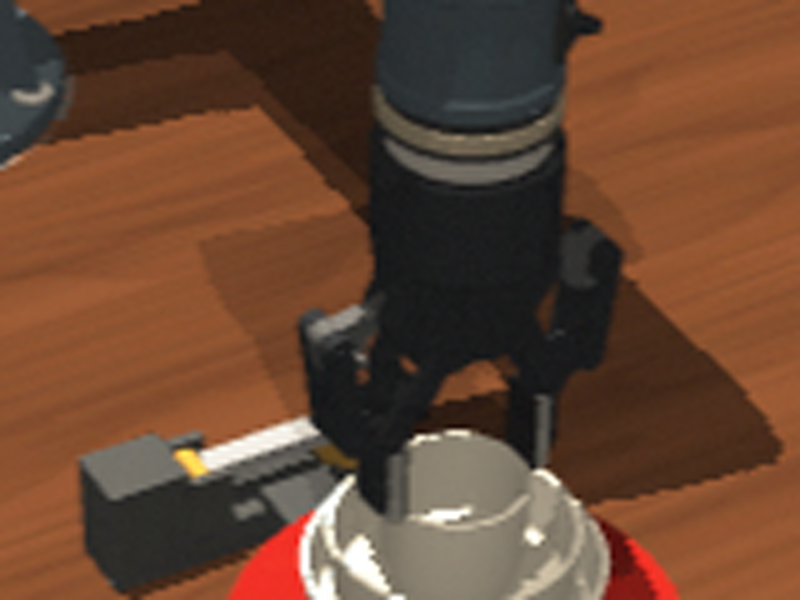

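Call:
jog_arm(motion=[[[0,0.1,0,0,5],[0,0.15,0,0,5],[0,0.15,0,0,6.3],[0,0.1,0,0,6.6],[0,0,0,0,6.9],[0,0,0,0,6.9],[0,-1,0,0,7],[0,-3,0,0,7],[0,-6,0,0,7],[0,-10,0,0,7]]])

```text
time_s: 57.45
eef_pos: [0.5832, 0.011, 0.1949]
eef_rot: [[-0.0, -0.004, 1.0], [-1.0, 0.001, -0.0], [-0.001, -1.0, -0.004]]
wrist_force: [0.6, 0.1, 1.5]
grip_width: 0.0701
```

Run:
```python
from h import *
bowl(4,(.585,.011),.07);bowl(2,(.585,.0105),.056);bowl(5,(.59,.2815))
go(.5895,.281,.12,-90)
save("scene","s37",(250,150,410,270),5)
```

```text
bowl 4 scene 156 [0.5863 0.0115] 0.0301 0.1212
bowl 4 wrist 1191 [0.5834 0.0101] 0.03 0.1213
bowl 2 scene 350 [0.5897 0.0095] 0.044 0.0993
bowl 2 wrist 2404 [0.5843 0.0096] 0.0518 0.0994
bowl 5 top 45 [0.5888 0.2817] 0.019 0.0561
bowl 5 scene 88 [0.5914 0.2819] 0.0195 0.0551
bowl 5 wrist 689 [0.5879 0.2801] 0.0192 0.0549
pos [0.5835 0.0109 0.1934] yaw -90.02 q6 80.1 shift cm [-27.     7.35   0.61] turn -0.02 t 57.9
```

View pics/s37.png

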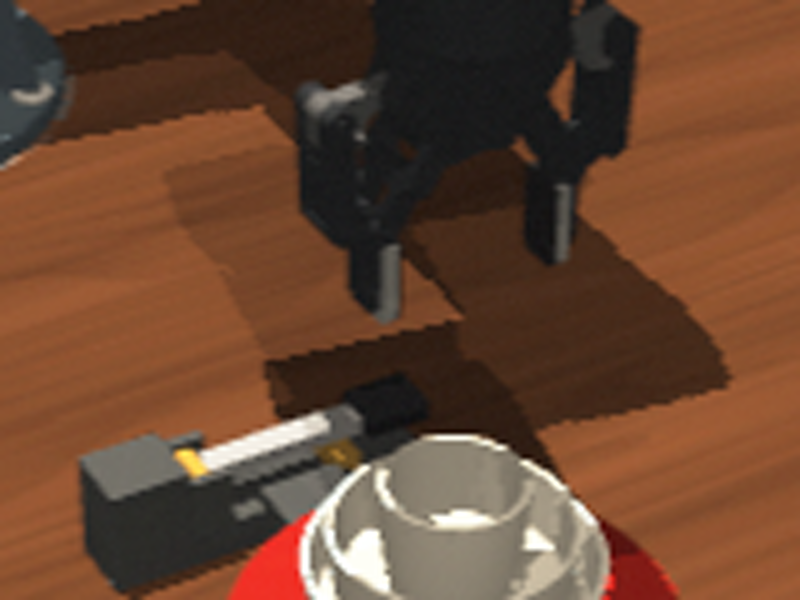

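Call:
jog_arm(motion=[[[-5,0,0.1,0,7],[-10,0,0.2,0,7],[-15,0,0.3,0,7],[-20,2,0.4,0,7],[-25,4,0.5,0,7],[-27,6,0.6,0,7],[-27,7.3,0.6,0,7],[-27,7.3,0.6,0,7],[-27,7.3,0.6,0,7],[-27,7.3,0.6,0,7]]])

```text
time_s: 58.95
eef_pos: [0.5916, 0.2794, 0.1227]
eef_rot: [[-0.002, 0.001, 1.0], [-1.0, 0.0, -0.002], [-0.0, -1.0, 0.001]]
wrist_force: [0.1, -0.4, -0.4]
grip_width: 0.0702
```

Run:
```python
from h import *
bowl(5,(.59,.2815));go(.5893,.2812,.032,-90)
save("wrist","w38")
```

```text
bowl 5 scene 77 [0.5906 0.2823] 0.0193 0.055
bowl 5 wrist 815 [0.5883 0.2812] 0.0191 0.0553
pos [0.5915 0.2798 0.123 ] yaw -90.11 q6 105.7 shift cm [-0.13  9.1  -0.24] turn -0.11 t 59.1
```

View pics/w38.png

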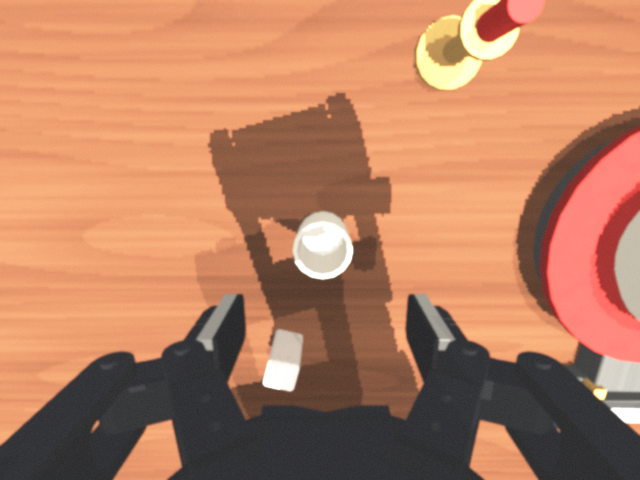

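Call:
jog_arm(motion=[[[-0.1,3,-0.2,0,7],[-0.1,6,-0.2,0,7],[-0.1,8,-0.2,0,7],[-0.1,9.1,-0.2,0,7],[-0.1,9.1,-0.2,0,7],[-0.1,9.1,-0.2,0,6],[-0.1,9.1,-0.2,0,5],[-0.1,9.1,-0.2,0,4],[-0.1,9.1,-0.2,0,3],[-0.1,9.1,-0.2,0,3]]])

```text
time_s: 60.15
eef_pos: [0.5897, 0.2822, 0.0328]
eef_rot: [[-0.0, 0.003, 1.0], [-1.0, 0.001, -0.0], [-0.001, -1.0, 0.003]]
wrist_force: [-1.7, 0.2, 4.5]
grip_width: 0.0374
```

Call:
jog_arm(motion=[[[0,0,0,0,3],[0,0,0,0,3],[0,-0.3,0,0,3],[0,-0.6,0,0,3],[0,-0.9,0,0,3],[0,-1.2,0,0,3],[0,-1.5,0,0,3],[0,-1.8,0,0,3],[0,-2.1,0,0,3],[0,-2.4,0,0,3]]])

```text
time_s: 61.15
eef_pos: [0.5885, 0.2818, 0.0549]
eef_rot: [[-0.0, -0.0, 1.0], [-1.0, 0.0, -0.0], [-0.0, -1.0, -0.0]]
wrist_force: [-0.5, 0.3, -1.1]
grip_width: 0.0372
```

Run:
```python
from h import *
go(.5893,.2812,.2,-90);print(monitor.sense()["wrist_force"]);tilt((.5893,.2815),.02,.04,.1)
save("scene","s39",(370,170,510,275),5)
```

```text
pos [0.5885 0.2818 0.0549] yaw -90.01 q6 105.8 shift cm [  0.06 -14.51   0.08] turn -0.01 t 61.15
[-0.51663732  0.25816211 -1.08290502]
scene [(-120, np.float64(0.0647)), (-90, np.float64(0.0688)), (-60, np.float64(0.0772)), (-30, np.float64(0.0761)), (0, np.float64(0.0769)), (90, np.float64(0.0764)), (120, np.float64(0.0761))]
wrist [(-180, np.float64(0.0781)), (-150, np.float64(0.0782)), (-120, np.float64(0.0786)), (-90, np.float64(0.0979)), (-60, np.float64(0.0787)), (-30, np.float64(0.0784)), (0, np.float64(0.0785)), (30, np.float64(0.0787)), (60, np.float64(0.0979)), (90, np.float64(0.0795)), (120, np.float64(0.0782)), (150, np.float64(0.0782))]
```

View pics/s39.png

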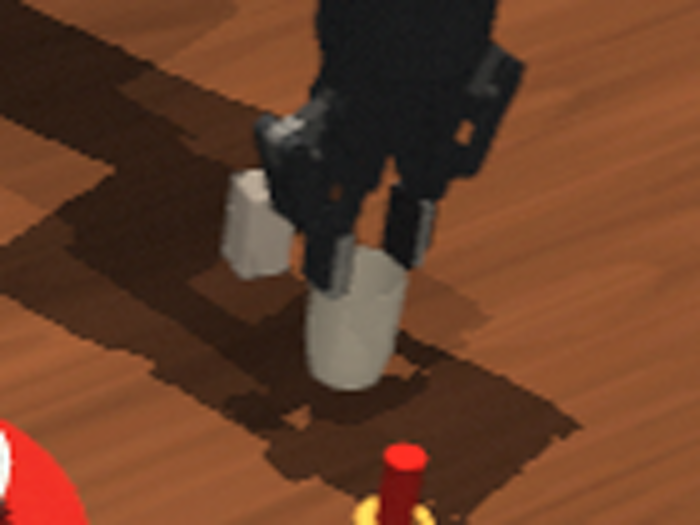

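Call:
jog_arm(motion=[[[0,-1,0,0,3],[0,-2.5,0,0,3],[0,-4.5,0,0,3],[0,-6.5,0,0,3],[0,-8.5,0,0,3],[0,-10.5,0,0,3],[0,-12.5,0,0,3],[0.5,-14,0,0,3],[2,-15,0,0,3],[4,-15,-0.1,0,3]]])

```text
time_s: 62.3
eef_pos: [0.5885, 0.2413, 0.207]
eef_rot: [[0.001, 0.004, 1.0], [-1.0, 0.0, 0.001], [-0.0, -1.0, 0.004]]
wrist_force: [0.6, -0.5, 0.2]
grip_width: 0.037
```

Call:
jog_arm(motion=[[[2.3,0,0,0,3],[4.6,0,-0.1,0,3],[7,0,-0.1,0,3],[9.4,0,-0.2,0,3],[11.8,0,-0.2,0,3],[14.2,0,-0.3,0,3],[16.6,0,-0.3,0,3],[19,0,-0.3,0,3],[21,0,-0.3,0,3],[22.3,0,-0.3,0,3]]])

```text
time_s: 63.3
eef_pos: [0.5838, 0.0164, 0.2047]
eef_rot: [[-0.002, -0.001, 1.0], [-1.0, -0.0, -0.002], [0.0, -1.0, -0.001]]
wrist_force: [0.7, -0.5, -0.1]
grip_width: 0.037
```

Call:
jog_arm(motion=[[[0.6,0,0,0,3],[0.7,0,0,0,3],[0.7,0,0,0,3],[0.7,0,0,0,3]]])

```text
time_s: 63.7
eef_pos: [0.5844, 0.0127, 0.2047]
eef_rot: [[0.001, -0.0, 1.0], [-1.0, 0.0, 0.001], [-0.0, -1.0, -0.0]]
wrist_force: [-0.8, 0.2, -0.6]
grip_width: 0.0371
```

Run:
```python
from h import *
go(.5845,.0108,.1165,-90);p=monitor.sense()["eef_pos"];print(monitor.sense()["wrist_force"])
bowl(5,p[:2],p[2]+.0235-.056);bowl(4,(.585,.011),.07)
save("scene","s40",(250,130,410,250),5)
```

```text
pos [0.5844 0.0127 0.2047] yaw -89.96 q6 80.2 shift cm [0.19 8.82 0.02] turn 0.04 t 63.7
[-0.80293263  0.23683208 -0.59260036]
bowl 5 scene 102 [0.5854 0.0128] 0.0198 0.2272
bowl 5 wrist 1953 [0.5834 0.0118] 0.0191 0.2272
bowl 4 scene 161 [0.5858 0.0114] 0.0301 0.1209
bowl 4 wrist 787 [0.5835 0.0101] 0.03 0.1214
```

View pics/s40.png

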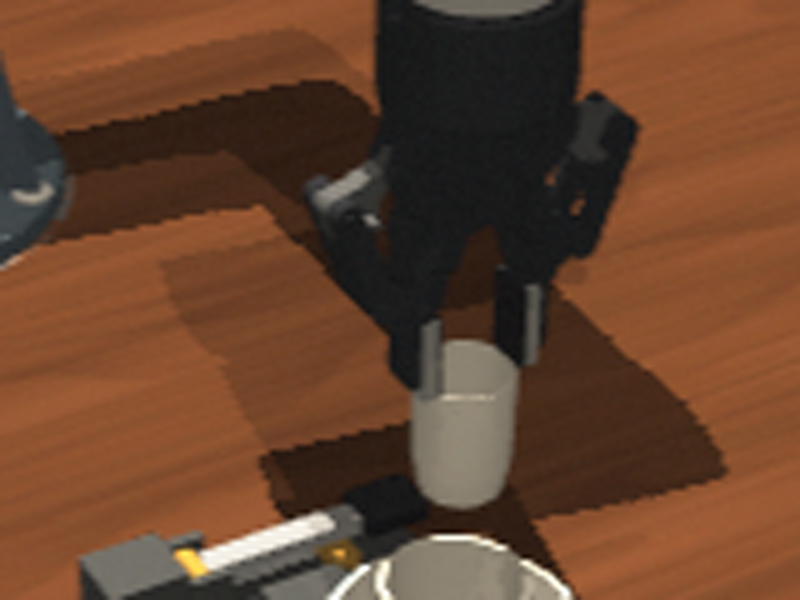

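Call:
jog_arm(motion=[[[0.15,0.8,0,0,3],[0.15,1.8,0,0,3],[0.15,2.8,0,0,3],[0.15,3.6,0,0,3],[0.15,4.4,0,0,3],[0.15,5.2,0,0,3],[0.15,6,0,0,3],[0.15,6.8,0,0,3],[0.15,7.5,0,0,3],[0.15,8.2,0,0,3]]])

```text
time_s: 65.05
eef_pos: [0.5845, 0.0103, 0.1222]
eef_rot: [[-0.0, 0.0, 1.0], [-1.0, -0.0, -0.0], [0.0, -1.0, 0.0]]
wrist_force: [0.1, 0.1, -0.9]
grip_width: 0.0375
```

Call:
jog_arm(motion=[[[0,0.15,0,0,3],[0,0.3,0,0,3],[0,0.3,0,0,3],[0,0.3,0,0,3]]])

```text
time_s: 65.45
eef_pos: [0.5848, 0.0103, 0.1201]
eef_rot: [[-0.0, 0.001, 1.0], [-1.0, -0.0, -0.0], [0.0, -1.0, 0.001]]
wrist_force: [0.4, 0.6, 0.3]
grip_width: 0.0378
```

Run:
```python
from h import *
go(.5845,.0108,.1165,-90);print(monitor.sense()["wrist_force"])
bowl(5,(.5845,.011),.084)
save("scene","s41",(250,130,410,250),5)
```

```text
pos [0.5848 0.0103 0.1201] yaw -90.01 q6 80.1 shift cm [-0.05  0.36 -0.03] turn -0.01 t 65.45
[0.38136343 0.6472439  0.33076743]
bowl 5 scene 95 [0.586  0.0106] 0.0192 0.1402
bowl 5 wrist 2368 [0.5839 0.0094] 0.019 0.1413
```

View pics/s41.png

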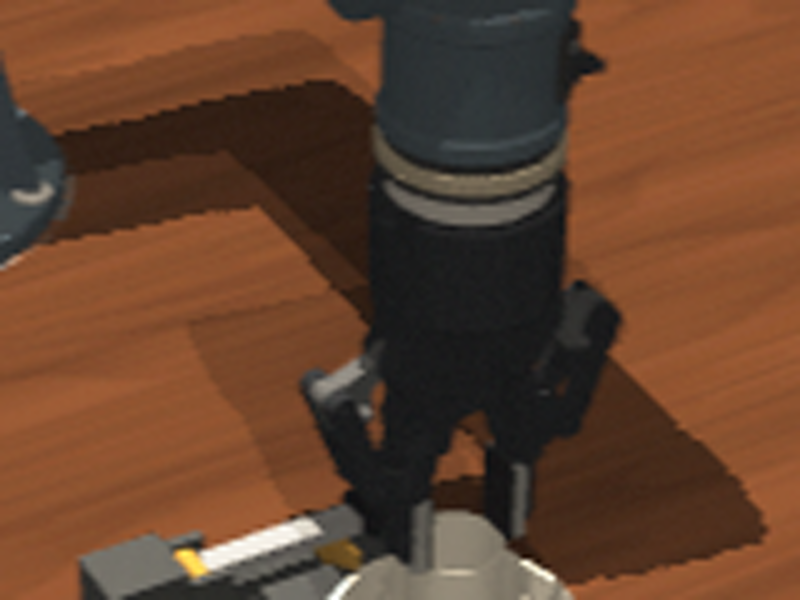

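Weight is off the gripper and the rim sits at about 0.141 m, so bowl 5 is seated. Release and retreat.

Call:
jog_arm(motion=[[[0,0.05,0,0,3.9],[0,0,0,0,4.3],[0,0,0,0,4.8],[0,0,0,0,5],[0,0,0,0,5],[0,-1,0,0,5],[0,-3,0,0,5],[0,-6,0,0,5],[0,-10,0,0,5],[0,-13,0,0,5]]])

```text
time_s: 66.65
eef_pos: [0.5851, 0.0103, 0.2528]
eef_rot: [[-0.0, 0.003, 1.0], [-1.0, -0.0, -0.0], [0.0, -1.0, 0.003]]
wrist_force: [0.3, -0.1, -0.3]
grip_width: 0.0501
```

Call:
jog_arm(motion=[[[4,0,-5,0,5],[8,0,-10,0,5],[12,0,-14,0,5],[16,0,-16,0,5],[20,0,-16,0,5],[24,0,-16,0,5],[26,0,-16,0,5],[26,0,-16,0,5],[26,0,-16,0,5]]])

```text
time_s: 67.55
eef_pos: [0.4241, -0.2497, 0.25]
eef_rot: [[-0.002, 0.0, 1.0], [-1.0, 0.001, -0.002], [-0.001, -1.0, 0.0]]
wrist_force: [-0.4, 0.4, 0.4]
grip_width: 0.0499
```

Run:
```python
from h import *
for n,b in((1,.042),(2,.056),(4,.07),(5,.084)): bowl(n,(.585,.011),b)
c=save("scene","s42");save("top","t42");save("scene","s43",(170,200,430,395),3)
W=cloud(c)
m=(c["pixels"].max(-1)<70)&(np.hypot(W[...,0]-.436,W[...,1]-.072)<.025)&(W[...,2]>.025);print("pad",W[m].mean(0),m.sum())
m=(c["pixels"].max(-1)<70)&(np.hypot(W[...,0]-.584,W[...,1]+.27)<.04)&(W[...,2]>.065);p=W[m];print("bat",p[p[:,2]>.095].mean(0),p[p[:,2]<.08].mean(0))
print(monitor.sense()["time_s"])
```

```text
bowl 1 top 275 [0.5832 0.0122] 0.0593 0.0821
bowl 1 scene 411 [0.5884 0.0115] 0.0565 0.0817
bowl 1 wrist 1716 [ 0.5698 -0.0014] 0.0454 0.0816
bowl 2 top 235 [0.5859 0.0112] 0.0477 0.0999
bowl 2 scene 304 [0.5864 0.0112] 0.0483 0.0996
bowl 2 wrist 1317 [ 0.5651 -0.0141] 0.0283 0.0995
bowl 4 top 89 [0.5838 0.0109] 0.0301 0.1221
bowl 4 scene 222 [0.5886 0.0103] 0.0257 0.1213
bowl 4 wrist 671 [ 0.574  -0.0099] 0.0129 0.1207
bowl 5 top 57 [0.5835 0.0104] 0.0193 0.1398
bowl 5 scene 102 [0.5854 0.0107] 0.0195 0.1391
pad [0.44177693 0.06816502 0.04543031] 144
bat [ 0.58688419 -0.270917    0.10264135] [ 0.58890278 -0.27223642  0.07328634]
68.3
```

View pics/s43.png

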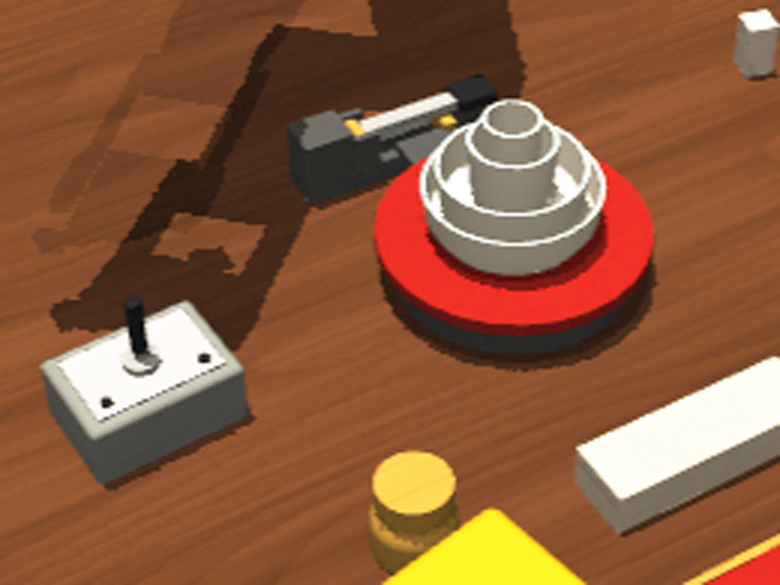

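View pics/t42.png

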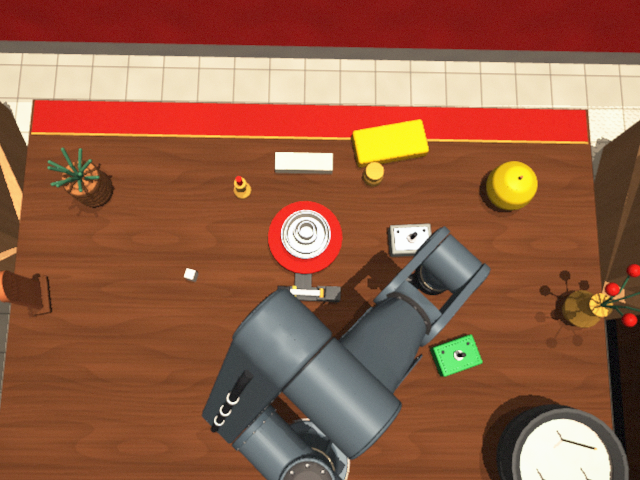

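View pics/s42.png

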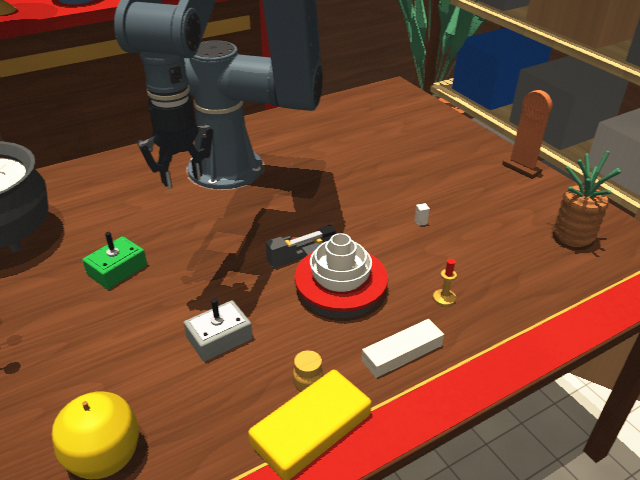

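Run:
```python
from h import *
job.sign_off();print(monitor.sense()["time_s"])
```

```text
the job is handed in; nothing more can be done
the job is handed in; nothing more can be done
```

The toggle is at its upright off position, the brake lever is down in its detent, and the four bowls present (1, 2, 4 and 5) are nested on the middle of the platter. I saw no bowl 3 in any view. I handed the job in at about 68 s; it reports no verdict.

**Last checks before handing in:**
- **Nesting:** the rims sit at about 0.082, 0.100, 0.121 and 0.139–0.140 m, which are the heights expected when each bowl rests on the floor of the next. No tilt was visible in the final pictures.
- **Centring:** the axes are within about 2–3 mm of each other and of the platter's middle. The cameras themselves differ by 2–3 mm. In the last look some rim fits were off by more, because neighbouring rims or a cut-off wrist view got mixed in; I discounted those.
- **Toggle:** the bat's upper part lies within about 2 mm of straight above its lower part, so it is upright.
- **Brake:** the pad reads 0.041–0.045 m high, against 0.042 m for the held position.
- **Bystanders:** the seal, candlestick and jar stand where they were, and the arm is clear of everything.

**What went wrong on the way:** the first grip on bowl 1 slipped, which moved it about 6 cm on the table. The first grip on bowl 2 also slipped, without moving it. I gripped both again deeper in. They hung tilted by about 20° while carried, but settled level when set down.

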